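# Make up the rooftop radio kit: load the power tray and lock the antenna barrel

### The job

Make up the rooftop radio kit: put every power cartridge that is on the bench into a well of the white power tray, one to a well, lying flat on the well's floor. On the radio head's jig, swing the keeper aside, slide the holding fork fully home on the barrel's flats and, with the barrel held so that it keeps its aim, turn the knurled lock ring clockwise (seen from above) until it is tight at its stop; then slide the fork fully back and swing the keeper back in front of its lug. Leave everything else on the bench where it is.

Things in the scene. Friction and masses are not known exactly. Their poses are not given: they have to be found in the camera images.
- jig: radio head in its assembly jig, fixed: aluminium plate 260 x 120 x 12 mm. Origin: centre of its underside; x from the handle end to the barrel, z up. White housing (top at 50 mm) at the +x end, antenna barrel upright on it at x = +60 mm, y = 0. Grey guide tower (top at 88 mm) at the -x end carries the fork; a grey pillar at y = +55 mm carries the keeper
- barrel (a joint): turn of the antenna barrel about its vertical axis from its aim, rad, clockwise from above positive; starts within 0.04 of 0; must never be over 0.17 from 0. 40 mm across, top at 106 mm, its top 18 mm has two flats 24 mm apart (square to jig y). It turns easily (0.08 N m): the stiff lock ring drags it along unless the fork is home
- lock_ring (a joint): turn of the lock ring relative to the barrel, rad, clockwise from above positive (tightening). Starts at 0 to 0.5; tight at its stop at 1.8. About 0.25 N m to turn, stays where it is left
- ring_grip (a point): centre of the knurled steel lock ring, on the barrel's axis, 66 mm above the bench. Ring 58 mm in diameter, from 52 to 80 mm above the bench. Grasp from above, fingers either side; with the fork home keep the line of the fingers within 0.5 rad of jig y to clear the fork, and regrip to turn further
- fork (a joint): travel of the holding fork along jig +x, m: 0 parked, 0.045 fully home (prongs either side of the flats, the barrel cannot turn). 1.5 N of friction, stays where left. The keeper blocks it after 4 mm. It lies 90 to 102 mm above the bench, above the ring, within 18 mm of the jig's x axis, but for a lug at its -x end that reaches 68 mm out to +y
- fork_post (a point): grip point on the fork's upright black post, 14 mm in diameter, standing from 102 to 142 mm above the bench; the point is on its axis at 130 mm. Parked it is at jig x = -90 mm, y = 0; fully home at x = -45 mm
- keeper (a joint): swing of the keeper strut about its vertical pivot, rad: 0 = along jig x, in front of the fork's lug (starts at 0 to 0.1); grows as its free end swings out to jig +y (clockwise from above), stop at 1.35; clear of the lug above about 1.0. Friction 0.05 N m, stays where left. It can swing back only when the fork is parked
- keeper_post (a point): grip point on the keeper's upright black post, 12 mm in diameter, standing from 102 to 142 mm above the bench; the point is on its axis at 130 mm, 44 mm from the pivot axis at jig x = -39 mm, y = +55 mm. At keeper angle a it lies from the pivot in the direction (-cos a, sin a) of jig x, y
- tray: white power tray, fixed, 212 x 132 x 44 mm, with four wells in a 2 x 2 grid, each 94 mm (tray x) x 46 mm (tray y) and 14 mm deep (floor 30 mm above the bench). Origin at the centre of its underside, x along its length
- well0 (a point): where the centre of a cartridge lies when it is down in this well (48 mm above the bench, well centre); its length lies along tray x
- well1 (a point): where the centre of a cartridge lies when it is down in this well (48 mm above the bench, well centre); its length lies along tray x
- well2 (a point): where the centre of a cartridge lies when it is down in this well (48 mm above the bench, well centre); its length lies along tray x
- well3 (a point): where the centre of a cartridge lies when it is down in this well (48 mm above the bench, well centre); its length lies along tray x
- cart0: a power cartridge: plain grey square bar with two dark bands, 84 x 36 x 36 mm, 110 to 220 g, lying on the bench (or absent: None). Origin at its centre, x along its length; any of the four long sides may be up. Cartridges are all alike
- cart1: a power cartridge: plain grey square bar with two dark bands, 84 x 36 x 36 mm, 110 to 220 g, lying on the bench (or absent: None). Origin at its centre, x along its length; any of the four long sides may be up. Cartridges are all alike
- cart2: a power cartridge: plain grey square bar with two dark bands, 84 x 36 x 36 mm, 110 to 220 g, lying on the bench (or absent: None). Origin at its centre, x along its length; any of the four long sides may be up. Cartridges are all alike
- cart3: a power cartridge: plain grey square bar with two dark bands, 84 x 36 x 36 mm, 110 to 220 g, lying on the bench (or absent: None). Origin at its centre, x along its length; any of the four long sides may be up. Cartridges are all alike
- brick: bystander: black power brick, 100 x 50 x 32 mm, origin under its centre
- driver: bystander: screwdriver lying on the bench
- spanner: bystander: steel spanner lying on the bench
- gland_nut: bystander: black plastic ring nut, 48 mm across, 18 mm high, origin under its centre
- mug: bystander: blue mug, 80 mm across, 90 mm high, origin under its centre
- cleaner: bystander: bottle, 56 mm across, 140 mm high, origin under its centre
Not all that is in view belongs to the job. What is shaped like the cart1 but blue is not meant.

How it is judged:
On the way, in this order (a step that is already met when the one before it is completed fails the run):
1. the keeper is swung clear of the fork's lug (value of joint keeper above 0.9 rad), for 0.2 s.
2. the fork is home on the barrel's flats (value of joint fork above 0.04 m), for 0.2 s.
3. the lock ring is turned tight while the fork holds the barrel at its aim (value of joint lock_ring above 1.68 rad and value of joint fork above 0.036 m and value of joint barrel between -0.17 and 0.17 rad), for 0.2 s.
4. the fork is slid back to its parked place (value of joint fork below 0.005 m and value of joint lock_ring above 1.68 rad), for 0.2 s.
5. the keeper is swung back in front of the fork's lug (value of joint keeper below 0.2 rad and value of joint fork below 0.006 m), for 0.2 s.
At the end, for the whole second after the job is handed in: Every cartridge present lies in a well of its own, its centre within 11 mm of the well's seated point, along the well within 0.2 rad and at rest; the lock ring is at 1.68 rad or more, the barrel within 0.17 rad of its aim, the fork within 6 mm of parked and the keeper within 0.2 rad of closed (all of step 5 and (distance between cart0 and well0 below 0.011 m or distance between cart0 and well1 below 0.011 m or distance between cart0 and well2 below 0.011 m or distance between cart0 and well3 below 0.011 m) and angle between the x axis of each of cart0, cart1, cart2, cart3 and the x axis of tray, either way round below 0.2 rad and linear speed of each of cart0, cart1, cart2, cart3 below 0.02 m/s and (distance between cart1 and well0 below 0.011 m or distance between cart1 and well1 below 0.011 m or distance between cart1 and well2 below 0.011 m or distance between cart1 and well3 below 0.011 m) and (distance between cart2 and well0 below 0.011 m or distance between cart2 and well1 below 0.011 m or distance between cart2 and well2 below 0.011 m or distance between cart2 and well3 below 0.011 m) and (distance between cart3 and well0 below 0.011 m or distance between cart3 and well1 below 0.011 m or distance between cart3 and well2 below 0.011 m or distance between cart3 and well3 below 0.011 m) and value of joint lock_ring above 1.68 rad and value of joint barrel between -0.17 and 0.17 rad); the robot touches nothing.
It fails at once if the antenna barrel is turned off its aim by more than 0.17 rad (value of joint barrel above 0.17 rad or value of joint barrel below -0.17 rad).
It fails at once if a bystander is moved by more than 4 cm (distance of any of brick, driver, spanner, gland_nut, mug, cleaner from where it was at the start of the episode above 0.04 m).
Of cart0, cart1, cart2, cart3 only 2 to 4 are there at a start; the rules pass over those that are not, and their reading is None.
At some moment in a run one of cart0, cart1, cart2, cart3 may be knocked a few centimetres aside while the robot is not near it.
It also fails if it takes over 210 s, if anything falls off the work surface, if the arm or the gripper's body presses on something with over 40 N, if the wrist force passes 120 N, or if a joint passes its speed limit or range.

### The arm

A 6-joint arm with a two-finger parallel gripper is mounted at the origin on the work surface. World frame = base frame: x ahead of the robot, y to its left, z up, the work surface at z = 0. Lengths are in m, angles in rad, forces in N, time in s.
With the tool pointing down it reaches from about 0.425 to 1.125 m from the base axis. Payload 14.9 kg.
Tool frame: the origin (TCP) lies midway between the tips of the shut fingers; the grasp point (between the pads) lies ctrl.pinch_z behind it (ctrl.pinch_z is the distance from the TCP to the grasp point, in m); z points along the fingers, y is the line along which they close (so a half turn about z gives the same grasp; the last joint's range is limited). The gripper opens to 91 mm and grips with 3 to 60 N. Pads are 32 mm wide; open, the fingers measure 118 mm over their backs; the gripper's body (76 mm by 178 mm) begins 60 mm behind the grasp point.
Start: joints at [-1.141, 0.379, 1.734, -0, 1.028, -0.033], TCP at [0.313, -0.626, 0.214] pointing down, gripper open.
Joint ranges: [-2.77, 2.77], [-0.74, 2.19], [0, 2.66], [-1.06, 4.2], [0.31, 2.87], [-3.08, 3.08]. Speed limits (rad/s): [1.89, 1.89, 2.39, 3.14, 3.14, 3.14].

### API

Orientations are given as a unit quaternion [w, x, y, z].
In Python, from rig import state, grab_frame, camera_info, ctrl gives the robot as it stands.
- The arm moves only by the tool send_rows, never from a script. Its argument "commands" is a list of rows, each an object with "slide": the shift along the tool's x, y, z in cm, a list of three; "roll": the turn about the tool's z in degrees; "claw": the closure, from -1 (fully open) to 1 (shut). In form: [{"slide": [tx, ty, tz], "roll": roll, "claw": claw}, ...]. A call has 1 to 10 rows; each row is the pose to reach, as a shift and turn from the pose commanded when the call began, along the tool's axes at that moment; what a row does not reach only later rows make up. A row lasts 1/10 s, in which the tool goes at most 50 mm and 8.59 degrees, less where a joint would pass 70% of its speed; a pose out of reach is approached as far as the arm can. A call with a gripper value outside its range is refused whole. The fingers move at their own pace and stop on an object; the grip force is fixed at half the most. Time passes only in rows, so rows that repeat a pose let the fingers close. It gives the time, the measured TCP pose, the force, the opening and the grip force at its end, in the units of the state.
- state(): the state, without advancing time (a new reading comes with each control period).
- grab_frame(name): name is "side" or "top"; returns the picture (384x512x3 uint8, blue, green, red); there is no depth.
- camera_info(name): a dict with "fx", "fy", "cx", "cy" (pixels), "origin" and "orientation" of the camera in the world. Camera axes: x right, y down, z forward; pixel columns grow to the right and rows downward; lengths in m; the calibration is good to about 2 mm. A picture is of the moment at which its call begins. camera_info takes no time and is no camera call.
- ctrl.hand_in(): hands the job in; it is judged then, once.
The state is a dict: "time_s": time; "joint_positions": joint angles; "joint_velocities": joint speeds; "effort": joint torques, N m; "ee_pos": TCP position; "tool_rot": TCP orientation; "contact_force": force on the tool from outside, world axes, zero at the start; "wrist_torque": the same for the moment, N m; "width": opening from 0.0 (shut) to 1.0 (fully open); "grip_force": force on a finger pad.
Only numpy, scipy, OpenCV 4.12 (cv2) and the standard library are available. Lean on these libraries where they do the work, as an engineer would, in place of code of your own. Each camera call takes 0.05 s, during which the arm holds its last target. There are 200 camera calls.

## Working session

There is one attempt and no reset: what is moved stays moved. The work goes in short steps, Python scripts to look and compute and a tool call to move; the robot and the scene stay as the last step left them, time stands still between calls to the robot, and variables do not carry over. Pictures are saved under pics/ and viewed, at most 14 in all, crops included, and the job is handed in when it is done.

Besides the shell and the picture viewer there is one more tool, called after ">>>" as name(argument=value, ...) on one line, values as JSON. send_rows: Moves the arm, as the interface text tells. Its arguments: {"type":"object","properties":{"commands":{"type":"array","items":{"type":"object","properties":{"slide":{"type":"array","items":{"type":"number"}},"roll":{"type":"number"},"claw":{"type":"number"}}}}},"required":["commands"]}

```bash
ls; mkdir -p pics
python3 - <<'E'
from rig import state, grab_frame, camera_info, ctrl
import cv2
for n in("side","top"):
    cv2.imwrite(f"pics/{n}0.png",cv2.resize(grab_frame(n),(800,600),interpolation=cv2.INTER_CUBIC)); print(n,camera_info(n))
print(state(),ctrl.pinch_z)
E
```

```text
pics
side {'fx': 365.8019542839263, 'fy': 365.8019542839263, 'cx': 251.79467542436595, 'cy': 181.5416640021956, 'origin': array([0.1165142 , 0.54778805, 0.92113621]), 'orientation': array([ 0.11862646, -0.30617096,  0.88088335, -0.34092761])}
top {'fx': 372.41475993114597, 'fy': 372.41475993114597, 'cx': 256.03361828667767, 'cy': 192.05364391647353, 'origin': array([ 0.3078372 , -0.00237279,  1.182025  ]), 'orientation': array([-0.07818421,  0.7251631 , -0.67972094,  0.07749291])}
{'time_s': 0.1, 'joint_positions': array([-1.14132019e+00,  3.79355445e-01,  1.73468922e+00,  2.61145302e-05,
        1.02846749e+00, -3.32763401e-02]), 'joint_velocities': array([-0.00117676, -0.00039256, -0.0002685 ,  0.00110687, -0.00174194,
        0.00018876]), 'effort': array([ 2.82164765e-03, -7.65038395e+01, -4.35291445e+01,  6.52850722e-02,
        3.97645449e-02, -2.29362564e-05]), 'ee_pos': array([ 0.31236778, -0.62607391,  0.21337073]), 'tool_rot': array([-4.52961850e-04,  9.73353165e-01,  2.29310716e-01, -7.95206233e-05]), 'contact_force': array([-0.13926214,  0.51859371,  0.07899776]), 'wrist_torque': array([ 0.02544878,  0.01423172, -0.01172335]), 'grip_force': 0.0, 'width': 1.002312196313833} 0.0188
```

View pics/side0.png

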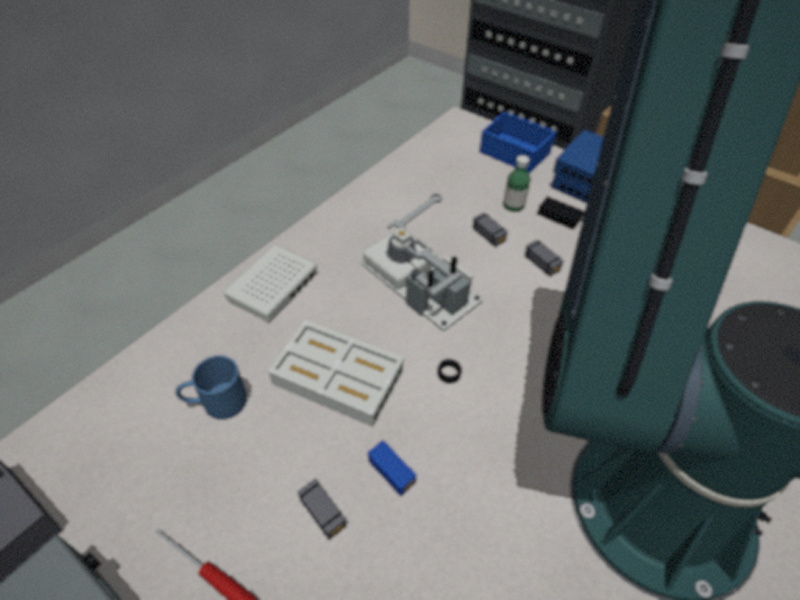

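View pics/top0.png

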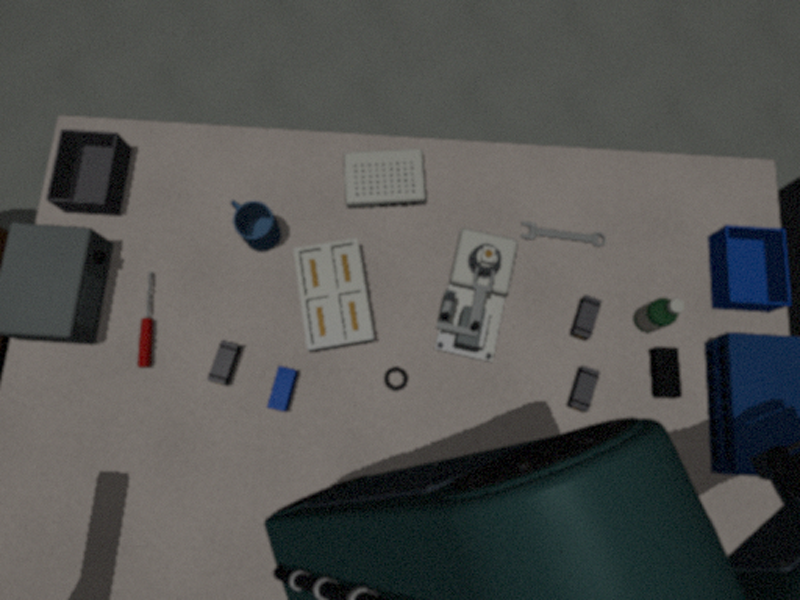

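```bash
cat > h.py <<'E'
from rig import state, grab_frame, camera_info, ctrl
import numpy as np, cv2
from scipy.spatial.transform import Rotation as R
def cam(n):
    c=camera_info(n); w,x,y,z=c["orientation"]
    return c,R.from_quat([x,y,z,w]).as_matrix(),np.array(c["origin"])
def proj(n,P):
    c,M,o=cam(n); q=(np.atleast_2d(P)-o)@M
    return np.c_[c["fx"]*q[:,0]/q[:,2]+c["cx"],c["fy"]*q[:,1]/q[:,2]+c["cy"]]
def ray(n,uv):
    c,M,o=cam(n); d=M@np.array([(uv[0]-c["cx"])/c["fx"],(uv[1]-c["cy"])/c["fy"],1]); return o,d/np.linalg.norm(d)
def onz(n,uv,z):
    o,d=ray(n,uv); return o+d*(z-o[2])/d[2]
def tri(ut,us):
    A=np.zeros((3,3));b=np.zeros(3);L=[]
    for n,u in(("top",ut),("side",us)):
        o,d=ray(n,u);Q=np.eye(3)-np.outer(d,d);A+=Q;b+=Q@o;L.append((o,Q))
    p=np.linalg.solve(A,b); return p,[np.linalg.norm(Q@(p-o)) for o,Q in L]
def avg(n,k=4): return np.mean([grab_frame(n).astype(float) for _ in range(k)],0)
def crop(im,x0,y0,x1,y1,s):
    o=cv2.resize(im[y0:y1,x0:x1].clip(0,255).astype(np.uint8),None,fx=s,fy=s,interpolation=cv2.INTER_CUBIC)
    o=cv2.convertScaleAbs(o,alpha=1.3)
    for x in range((x0+9)//10*10,x1,10):
        cv2.line(o,(int((x-x0+.5)*s),0),(int((x-x0+.5)*s),8 if x%50 else 20),(0,0,255),1)
        if x%50==0: cv2.putText(o,str(x),(int((x-x0)*s),32),0,.4,(0,0,255))
    for y in range((y0+9)//10*10,y1,10):
        cv2.line(o,(0,int((y-y0+.5)*s)),(8 if y%50 else 20,int((y-y0+.5)*s)),(0,0,255),1)
        if y%50==0: cv2.putText(o,str(y),(22,int((y-y0)*s)),0,.4,(0,0,255))
    return o
E
python3 - <<'E'
from h import *
t=avg("top",3);s=avg("side",3)
np.savez("im0.npz",t=t,s=s)
cv2.imwrite("pics/t1.png",crop(t,130,140,394,270,3)); cv2.imwrite("pics/s1.png",crop(s,165,95,365,240,4))
E
```

```text
(no output)
```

View pics/t1.png

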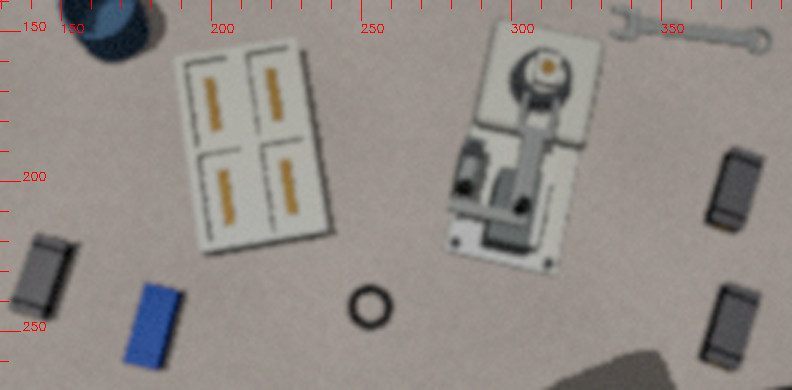

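View pics/s1.png

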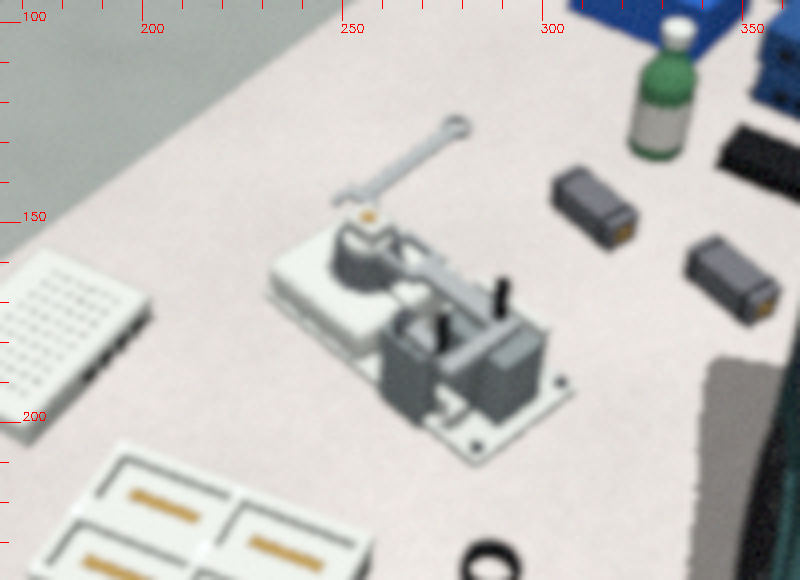

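```bash
cat > fit.py <<'E'
from h import *
from scipy.optimize import least_squares, minimize
def gold(im,box):
    x0,y0,x1,y1=box; c=im[y0:y1,x0:x1]; w=(c[...,2]-c[...,0]-25).clip(0)
    m=(w>12).astype(np.uint8); n,l,s,ce=cv2.connectedComponentsWithStats(m); out=[]
    for i in range(1,n):
        if s[i,4]>=6:
            yy,xx=np.nonzero(l==i); ww=w[l==i]; out.append((x0+(xx*ww).sum()/ww.sum(),y0+(yy*ww).sum()/ww.sum(),s[i,4]))
    return np.array(out)
S8=np.array([[a,b,c] for a in(-1,1) for b in(-1,1) for c in(-1,1)])
def box(p,dim=(.084,.036,.036)):
    v=S8*np.array(dim)/2; c,s=np.cos(p[3]),np.sin(p[3])
    return v@np.array([[c,s,0],[-s,c,0],[0,0,1]])+p[:3]
def fitbox(im,guess,views=("top","side"),dim=(.084,.036,.036),K=4):
    D=[]
    for n in views:
        u,v=proj(n,guess[:3])[0]; r=26; x0,y0=int(u)-r,int(v)-r
        if x0<0 or y0<0 or x0+2*r>512 or y0+2*r>384: print("edge",n,u,v)
        c=im[n].mean(2)[max(y0,0):y0+2*r,max(x0,0):x0+2*r]; x0=max(x0,0);y0=max(y0,0)
        bg=np.median(c); fg=np.percentile(c,4); D.append((n,x0,y0,((bg-c)/(bg-fg)/.8).clip(0,1)))
    def cost(p):
        e=0
        for n,x0,y0,c in D:
            q=((proj(n,box(p,dim))-[x0,y0]+.5)*K*16).astype(np.int32)
            h=cv2.convexHull(q.reshape(-1,1,2)); m=np.zeros((c.shape[0]*K,c.shape[1]*K),np.uint8)
            cv2.fillConvexPoly(m,h,255,cv2.LINE_AA,4); m=cv2.GaussianBlur(cv2.resize(m,c.shape[::-1],interpolation=cv2.INTER_AREA).astype(float)/255,(0,0),.7)
            e+=((m-c)**2).sum()
        return e
    best=None
    for a in np.linspace(0,np.pi,8,endpoint=False):
        p0=np.array([*guess[:3],a]); sx=np.vstack([p0]+[p0+d for d in np.diag([.015,.015,.01,.3])])
        o=minimize(cost,p0,method="Nelder-Mead",options=dict(initial_simplex=sx,xatol=1e-4,fatol=1e-3,maxiter=250))
        if best is None or o.fun<best.fun: best=o
    return best.x,best.fun
E
python3 - <<'E'
from fit import *
d=np.load("im0.npz");im=dict(top=d["t"],side=d["s"])
np.set_printoptions(precision=4,suppress=True)
T=lambda x,y:np.array([x/3+129.5,y/3+139.5]);S=lambda x,y:np.array([x/4+164.5,y/4+94.5])
gt=gold(im["top"],(185,150,240,225));gs=gold(im["side"],(170,200,265,270));print(gt,gs)
print("barrelgold",gold(im["top"],(300,150,325,175)),gold(im["side"],(245,140,270,160)))
pt=dict(plR=(T(554,271),(-.13,-.06,.012)),plL=(T(445,252),(-.13,.06,.012)),fp=(T(521,203),(-.09,0,.142)),cap=(T(548,67),(.06,0,.106)),h1=(T(500,20),(.13,.06,.05)),h2=(T(604,42),(.13,-.06,.05)))
ps=dict(plR=(S(575,393),(-.13,-.06,.012)),plL=(S(475,466),(-.13,.06,.012)),fp=(S(503,280),(-.09,0,.142)),h1=(S(270,265),(.13,.06,.05)),cap=(S(368,216),(.06,0,.106)))
print({k:tri(pt[k][0],ps[k][0]) for k in("plR","plL","fp","cap")},"kp",tri(T(464,186),S(443,314)))
def W(p,L): c,s=np.cos(p[2]),np.sin(p[2]);L=np.array(L);return np.c_[p[0]+c*L[:,0]-s*L[:,1],p[1]+s*L[:,0]+c*L[:,1],L[:,2]]
def res(p):
    return np.concatenate([(proj(n,W(p,[v[1] for v in D.values()]))-np.array([v[0] for v in D.values()])).ravel() for n,D in(("top",pt),("side",ps))])
o=least_squares(res,[.7,-.1,-.2],loss="soft_l1");print("jig",o.x,res(o.x).reshape(-1,2))
for n,u in(("a",(143,232)),("b",(375,203)),("c",(373,248))):
    g=onz("top",u,.018); print(n,g,fitbox(im,g),fitbox(im,g,("top",)))
E
```

```text
[[220.9191 171.0738  49.    ]
 [200.5335 174.426   49.    ]
 [225.7887 201.8864  54.    ]
 [204.9854 205.2734  54.    ]] [[205.4726 220.9561  43.    ]
 [236.0693 232.9695  50.    ]
 [194.3572 237.9203  53.    ]
 [225.7192 250.7995  57.    ]]
barrelgold [[312.3477 161.906   11.    ]] []
{'plR': (array([ 0.4603, -0.1856,  0.0007]), [np.float64(0.001531646288181438), np.float64(0.001531646288181671)]), 'plL': (array([ 0.4751, -0.0675,  0.0086]), [np.float64(0.0018399108972305008), np.float64(0.0018399108972305107)]), 'fp': (array([ 0.5051, -0.1291,  0.1486]), [np.float64(0.0005888983789929767), np.float64(0.0005888983789928709)]), 'cap': (array([ 0.6528, -0.1558,  0.1098]), [np.float64(0.0006626503757361986), np.float64(0.0006626503757363168)])} kp (array([ 0.5193, -0.0745,  0.1471]), [np.float64(0.0017627888570033996), np.float64(0.0017627888570034848)])
jig [ 0.5932 -0.1461 -0.1707] [[-0.0918  1.7089]
 [-0.9289 -0.797 ]
 [ 0.2487  0.4753]
 [-0.104   0.3349]
 [-0.697  -3.3131]
 [ 1.3106 -2.3078]
 [ 0.953  -1.1589]
 [ 0.1281 -0.0161]
 [ 0.5257  1.3745]
 [-2.0988 -1.627 ]
 [ 0.3948  0.9035]]Traceback (most recent call last):
  File "<stdin>", line 15, in <module>
  File "fit.py", line 32, in fitbox
    o=minimize(cost,p0,method="Nelder-Mead",options=dict(initial_simplex=sx,xatol=1e-4,fatol=1e-3,maxiter=250))
    res = _minimize_neldermead(fun, x0, args, callback, bounds=bounds,
                               **options)
    fxr = func(xr)
    fx = function(np.copy(x), *(wrapper_args + args))
  File "fit.py", line 24, in cost
    q=((proj(n,box(p,dim))-[x0,y0]+.5)*K*16).astype(np.int32)
        ~~~~^^^^^^^^^^^^^^
  File "h.py", line 8, in proj
    c,M,o=cam(n); q=(np.atleast_2d(P)-o)@M
          ~~~^^^
  File "h.py", line 5, in cam
    c=camera_info(n); w,x,y,z=c["orientation"]
ValueError: time passes only in moves, steps and waits
```

```bash
sed -i 's/^def cam(n):/from functools import lru_cache\n@lru_cache\ndef cam(n):/' h.py
python3 - <<'E'
from fit import *
d=np.load("im0.npz");im=dict(top=d["t"],side=d["s"])
np.set_printoptions(precision=4,suppress=True)
T=lambda x,y:np.array([x/3+129.5,y/3+139.5]);S=lambda x,y:np.array([x/4+164.5,y/4+94.5])
gt=[[220.92,171.07],[200.53,174.43],[225.79,201.89],[204.99,205.27]];gs=[[236.07,232.97],[205.47,220.96],[225.72,250.80],[194.36,237.92]]
# side order: match by geometry
import itertools
W3=[onz("top",g,.03) for g in gt]
pr=proj("side",W3); gsA=np.array([[205.4726,220.9561],[236.0693,232.9695],[194.3572,237.9203],[225.7192,250.7995]])
for g,p,w in zip(gt,pr,W3):
    k=np.argmin(np.linalg.norm(gsA-p,axis=1)); print("well",w,tri(g,gsA[k]),gsA[k]-p)
pt=dict(plR=(T(554,271),(-.13,-.06,.012)),plL=(T(445,252),(-.13,.06,.012)),fp=(T(521,203),(-.09,0,.142)),cap=(np.array([312.35,161.9]),(.06,0,.106)))
ps=dict(plR=(S(575,393),(-.13,-.06,.012)),plL=(S(475,466),(-.13,.06,.012)),fp=(S(503,280),(-.09,0,.142)),cap=(S(368,216),(.06,0,.106)))
def W(p,L): c,s=np.cos(p[2]),np.sin(p[2]);L=np.array(L);return np.c_[p[0]+c*L[:,0]-s*L[:,1],p[1]+s*L[:,0]+c*L[:,1],L[:,2]]
def res(p):
    return np.concatenate([(proj(n,W(p,[v[1] for v in D.values()]))-np.array([v[0] for v in D.values()])).ravel() for n,D in(("top",pt),("side",ps))])
o=least_squares(res,[.6,-.14,-.2],loss="soft_l1");print("jig",o.x,res(o.x).reshape(-1,2).round(1))
print(W(o.x,[(-.09,0,.13),(-.083,.055,.13),(.06,0,.066)]))
for n,u in(("a",(143,232)),("b",(375,203)),("c",(373,248))):
    g=onz("top",u,.018); print(n,g,fitbox(im,g),fitbox(im,g,("top",)))
E
```

```text
well [0.6275 0.124  0.03  ] (array([0.6275, 0.1241, 0.0326]), [np.float64(0.0007926516160594562), np.float64(0.0007926516160592433)]) [-0.3591 -0.5784]
well [0.6121 0.1881 0.03  ] (array([0.6119, 0.1879, 0.0323]), [np.float64(0.0003971504798903704), np.float64(0.00039715047989035665)]) [-0.1215 -0.481 ]
well [0.5281 0.1002 0.03  ] (array([0.5283, 0.1002, 0.0323]), [np.float64(0.0006698496544063755), np.float64(0.0006698496544063199)]) [-0.3075 -0.5398]
well [0.5131 0.1645 0.03  ] (array([0.5129, 0.1643, 0.0323]), [np.float64(0.0002784685085146161), np.float64(0.0002784685085146673)]) [-0.0471 -0.4906]
jig [ 0.5949 -0.1464 -0.1681] [[ 0.1  1.1]
 [-0.7 -1.3]
 [ 0.5 -0.1]
 [-0.2 -0.3]
 [ 0.6 -1.5]
 [-0.2 -0.4]
 [ 0.2  1. ]
 [-0.   0.7]]
[[ 0.5062 -0.1314  0.13  ]
 [ 0.5223 -0.0783  0.13  ]
 [ 0.6541 -0.1565  0.066 ]]
a [0.4181 0.3512 0.018 ] (array([ 0.4199,  0.3474,  0.0142, -0.2174]), np.float64(21.077286492877953)) (array([ 0.4177,  0.3433,  0.0277, -0.2158]), np.float64(12.054554770325527))
b [ 0.5578 -0.3736  0.018 ] (array([ 0.5579, -0.3697,  0.0191, -0.2986]), np.float64(204.64348189089063)) (array([ 0.5643, -0.3801, -0.0141, -0.2877]), np.float64(1.9348081212852462))
c [ 0.4148 -0.3665  0.018 ] (array([ 0.4139, -0.3648,  0.0178, -0.3054]), np.float64(683.4188274212918)) (array([ 0.418 , -0.3814, -0.0365, -0.2942]), np.float64(174.71448609833615))
```

```bash
cat > mv.py <<'E'
from h import *
J=np.array([.5949,-.1464,-.1681])
def jw(x,y): c,s=np.cos(J[2]),np.sin(J[2]); return np.array([J[0]+c*x-s*y,J[1]+s*x+c*y])
def to(xy,z,yaw_close=None,st=None):
    """slide (cm) and roll (deg) from the present pose to TCP xy,z with closing line at world angle yaw_close"""
    s=st or state(); w,x,y,zq=s["tool_rot"]; M=R.from_quat([x,y,zq,w]).as_matrix()
    d=np.array([*xy,z])-s["ee_pos"]; r=0
    if yaw_close is not None:
        cur=np.arctan2(M[1,1],M[0,1]); r=-((yaw_close-cur+np.pi/2)%np.pi-np.pi/2)
    print("slide",(M.T@d*100).round(2),"roll",np.degrees(r).round(1),"| at",s["ee_pos"].round(4),"t",round(s["time_s"],1),"j6",round(s["joint_positions"][5],2))
E
python3 - <<'E'
from mv import *
to((.521,-.0755),.26,J[2])
print(onz("side",(328.7,133),0), jw(-.039,.055))
E
```

```text
slide [ 43.25 -39.98  -4.61] roll -53.9 | at [ 0.3125 -0.6263  0.2138] t 0.4 j6 -0.03
[ 0.56099693 -0.49418133  0.        ] [ 0.56565175 -0.08565019]
```

>>> send_rows(commands=[{"slide": [0, 0, -4.6], "roll": 0, "claw": -1}, {"slide": [43.2, -40, -4.6], "roll": -54, "claw": -1}, {"slide": [43.2, -40, -4.6], "roll": -54, "claw": -1}, {"slide": [43.2, -40, -4.6], "roll": -54, "claw": -1}, {"slide": [43.2, -40, -4.6], "roll": -54, "claw": -1}, {"slide": [43.2, -40, -4.6], "roll": -54, "claw": -1}, {"slide": [43.2, -40, -4.6], "roll": -54, "claw": -1}, {"slide": [43.2, -40, -4.6], "roll": -54, "claw": -1}, {"slide": [43.2, -40, -4.6], "roll": -54, "claw": -1}, {"slide": [43.2, -40, -4.6], "roll": -54, "claw": -1}])

```text
time_s: 1.4
ee_pos: [0.4718, -0.2035, 0.2602]
tool_rot: [0.0, 0.763, 0.646, 0.0]
contact_force: [0.6, -0.7, -0.6]
width: 1.0
grip_force: 0.0
```

Run:
```python
from mv import *
to((.521,-.0755),.26,J[2])
```

```text
slide [13.44  2.74  0.02] roll 0.1 | at [ 0.4718 -0.2035  0.2602] t 1.4 j6 -0.29
```

>>> send_rows(commands=[{"slide": [13.4, 2.7, 0], "roll": 0, "claw": -1}, {"slide": [13.4, 2.7, 0], "roll": 0, "claw": -1}, {"slide": [13.4, 2.7, 0], "roll": 0, "claw": -1}, {"slide": [13.4, 2.7, 0], "roll": 0, "claw": -1}, {"slide": [13.4, 2.7, 0], "roll": 0, "claw": -1}, {"slide": [13.4, 2.7, 0], "roll": 0, "claw": -1}])

```text
time_s: 2.0
ee_pos: [0.5199, -0.0783, 0.2599]
tool_rot: [-0.0, 0.763, 0.646, -0.0]
contact_force: [0.3, 0.3, 0.2]
width: 1.002
grip_force: 0.0
```

Run:
```python
from mv import *
to((.521,-.0755),.113,J[2])
s=avg("side",3)
cv2.imwrite("pics/s2.png",crop(s,215,90,415,240,4))
```

```text
slide [ 0.3   0.06 14.69] roll 0.1 | at [ 0.5199 -0.0783  0.2599] t 2.0 j6 -0.03
```

View pics/s2.png

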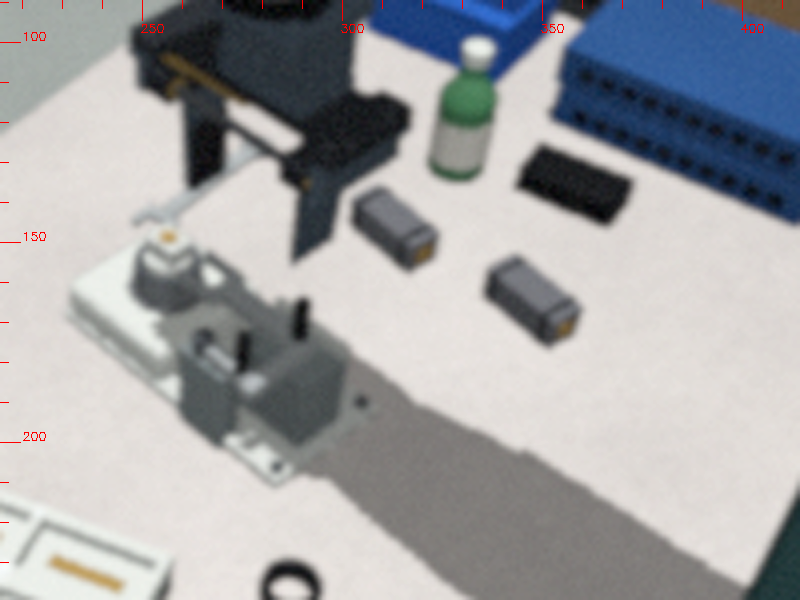

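>>> send_rows(commands=[{"slide": [0.3, 0.1, 5], "roll": 0, "claw": -1}, {"slide": [0.3, 0.1, 9], "roll": 0, "claw": -1}, {"slide": [0.3, 0.1, 12], "roll": 0, "claw": -1}, {"slide": [0.3, 0.1, 14.6], "roll": 0, "claw": -1}, {"slide": [0.3, 0.1, 14.6], "roll": 0, "claw": 0.7}, {"slide": [0.3, 0.1, 14.6], "roll": 0, "claw": 1}, {"slide": [0.3, 0.1, 14.6], "roll": 0, "claw": 1}, {"slide": [0.3, 0.1, 14.6], "roll": 0, "claw": 1}, {"slide": [0.3, 0.1, 14.6], "roll": 0, "claw": 1}, {"slide": [0.3, 0.1, 14.6], "roll": 0, "claw": 1}])

```text
time_s: 3.15
ee_pos: [0.522, -0.0749, 0.1146]
tool_rot: [0.0, 0.763, 0.646, 0.0]
contact_force: [-0.6, -0.5, -0.4]
width: 0.503
grip_force: 0.0
```

Run:
```python
from mv import *
s=state();print(s["width"]*91,s["grip_force"],s["contact_force"])
p=s["ee_pos"][:2];c,sn=np.cos(J[2]),np.sin(J[2]);d=p-jw(-.039,.055);print("rel pivot in jig",c*d[0]+sn*d[1],-sn*d[0]+c*d[1])
pv=jw(-.039,.055)
for a in(.25,.5,.75,1.,1.2,1.3):
    to(jw(-.039-.044*np.cos(a),.055+.044*np.sin(a)),s["ee_pos"][2],st=s)
```

```text
45.81522569127193 0.0 [-0.56225653 -0.46567818 -0.35770943]
rel pivot in jig -0.04484119335146421 0.003259921179797178
slide [0.76 0.22 0.  ] roll 0.0 | at [ 0.522  -0.0749  0.1146] t 3.1 j6 -0.02
slide [1.78 0.63 0.  ] roll 0.0 | at [ 0.522  -0.0749  0.1146] t 3.1 j6 -0.02
slide [2.67 1.27 0.  ] roll 0.0 | at [ 0.522  -0.0749  0.1146] t 3.1 j6 -0.02
slide [3.37 2.12 0.  ] roll 0.0 | at [ 0.522  -0.0749  0.1146] t 3.1 j6 -0.02
slide [3.77 2.9  0.  ] roll 0.0 | at [ 0.522  -0.0749  0.1146] t 3.1 j6 -0.02
slide [3.9  3.32 0.  ] roll 0.0 | at [ 0.522  -0.0749  0.1146] t 3.1 j6 -0.02
```

>>> send_rows(commands=[{"slide": [0, 0, 0], "roll": 0, "claw": 1}, {"slide": [0, 0, 0], "roll": 0, "claw": 1}, {"slide": [0, 0, 0], "roll": 0, "claw": 1}, {"slide": [0, 0, 0], "roll": 0, "claw": 1}, {"slide": [0, 0, 0], "roll": 0, "claw": 1}, {"slide": [0, 0, 0], "roll": 0, "claw": 1}, {"slide": [0, 0, 0], "roll": 0, "claw": 1}, {"slide": [0, 0, 0], "roll": 0, "claw": 1}])

```text
time_s: 3.95
ee_pos: [0.523, -0.0751, 0.1141]
tool_rot: [0.001, 0.763, 0.646, 0.001]
contact_force: [8.9, -1.9, -6.7]
width: 0.124
grip_force: 30.0
```

Run:
```python
from mv import *
s=state();print(s["width"]*91,s["grip_force"],s["contact_force"],s["wrist_torque"])
```

```text
11.32353357826218 29.997929334640503 [ 8.94389858 -1.86884592 -6.70159598] [-0.31559487 -1.53175138  0.0077806 ]
```

>>> send_rows(commands=[{"slide": [0.4, 0.2, 0], "roll": 0, "claw": 1}, {"slide": [0.8, 0.35, 0], "roll": 0, "claw": 1}, {"slide": [1.3, 0.55, 0], "roll": 0, "claw": 1}, {"slide": [1.8, 0.8, 0], "roll": 0, "claw": 1}, {"slide": [2.25, 1.1, 0], "roll": 0, "claw": 1}, {"slide": [2.7, 1.45, 0], "roll": 0, "claw": 1}, {"slide": [3.05, 1.85, 0], "roll": 0, "claw": 1}, {"slide": [3.4, 2.3, 0], "roll": 0, "claw": 1}, {"slide": [3.6, 2.7, 0], "roll": 0, "claw": 1}, {"slide": [3.75, 3.0, 0], "roll": 0, "claw": 1}])

```text
time_s: 4.95
ee_pos: [0.5554, -0.0412, 0.1133]
tool_rot: [-0.003, 0.763, 0.646, -0.001]
contact_force: [-9.4, 12.5, 6.3]
width: 0.123
grip_force: 30.0
```

```bash
sed -i 's/J=np.array(\[.5949/J=np.array([.5964/' mv.py
cat >> mv.py <<'E'
def jr(p):
    c,s=np.cos(J[2]),np.sin(J[2]); d=np.array(p[:2])-J[:2]; return np.array([c*d[0]+s*d[1],-s*d[0]+c*d[1]]).round(4)
E
python3 - <<'E'
from mv import *
s=state();print(s["width"]*91,s["grip_force"],s["contact_force"],s["wrist_torque"])
p=jr(s["ee_pos"])-[-.039,.055];print(p,np.arctan2(p[1],-p[0]),np.hypot(*p))
E
```

```text
11.171379059509254 30.0127512216568 [-9.38322429 12.51926035  6.266004  ] [ 2.10885046  1.4513123  -0.21468577]
[-0.019   0.0419] 1.1450682757712176 0.04600662995699642
```

>>> send_rows(commands=[{"slide": [0.2, 0.3, 0], "roll": 0, "claw": 1}, {"slide": [0.35, 0.6, 0], "roll": 0, "claw": 1}, {"slide": [0.35, 0.6, 0], "roll": 0, "claw": 1}, {"slide": [0.35, 0.6, 0], "roll": 0, "claw": 1}])

```text
time_s: 5.35
ee_pos: [0.5627, -0.0394, 0.1133]
tool_rot: [-0.002, 0.763, 0.646, -0.001]
contact_force: [-3.2, 7.8, -0.4]
width: 0.122
grip_force: 30.0
```

Run:
```python
from mv import *
s=state();print(s["width"]*91,s["grip_force"],s["contact_force"],s["wrist_torque"])
p=jr(s["ee_pos"])-[-.039,.055];print(p,np.arctan2(p[1],-p[0]),np.hypot(*p))
```

```text
11.095122906571874 29.993104934692383 [-3.23849958  7.82482558 -0.44080439] [ 1.47331532  0.64763133 -0.13417825]
[-0.0122  0.0449] 1.305486784433692 0.04652794859006789
```

```bash
sed -i 's/J=np.array(\[.5964,-.1464/J=np.array([.5967,-.1444/' mv.py
python3 - <<'E'
from mv import *
to(jw(-.09,0),.165,J[2]);to(jw(-.09,0),.113,J[2])
E
```

```text
slide [-9.77 -3.93 -5.17] roll 0.1 | at [ 0.5627 -0.0394  0.1133] t 5.3 j6 0.05
slide [-9.78 -3.91  0.03] roll 0.1 | at [ 0.5627 -0.0394  0.1133] t 5.3 j6 0.05
```

>>> send_rows(commands=[{"slide": [0, 0, 0], "roll": 0, "claw": -1}, {"slide": [0, 0, 0], "roll": 0, "claw": -1}, {"slide": [0, 0, 0], "roll": 0, "claw": -1}, {"slide": [0, 0, 0], "roll": 0, "claw": -1}, {"slide": [0, 0, -3], "roll": 0, "claw": -1}, {"slide": [0, 0, -5.4], "roll": 0, "claw": -1}, {"slide": [-4, -2, -5.4], "roll": 0, "claw": -1}, {"slide": [-8, -3.9, -5.4], "roll": 0, "claw": -1}, {"slide": [-9.8, -3.9, -5.4], "roll": 0, "claw": -1}, {"slide": [-9.8, -3.9, -5.4], "roll": 0, "claw": -1}])

```text
time_s: 6.35
ee_pos: [0.5089, -0.1323, 0.1683]
tool_rot: [0.0, 0.764, 0.645, 0.0]
contact_force: [-0.7, 0.3, -0.4]
width: 0.968
grip_force: 0.0
```

Run:
```python
from mv import *
s=state();print(s["width"])
to(jw(-.09,0),.113,J[2])
t=avg("top",3);s=avg("side",3)
a=crop(t,250,120,350,250,4);b=crop(s,225,110,325,240,4)
cv2.imwrite("pics/ts3.png",np.hstack([a,b]))
```

```text
0.9675133261646908
slide [ 0.28 -0.14  5.53] roll 0.0 | at [ 0.5089 -0.1323  0.1683] t 6.3 j6 -0.13
```

View pics/ts3.png

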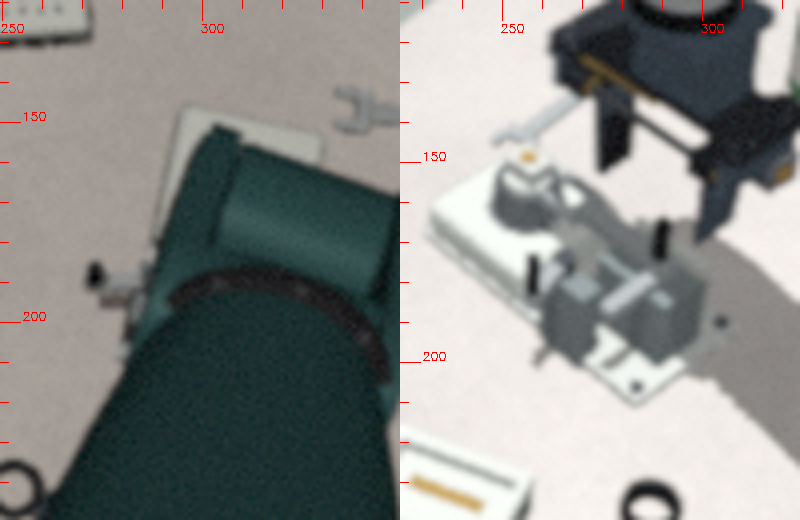

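>>> send_rows(commands=[{"slide": [0.1, -0.1, 3], "roll": 0, "claw": -1}, {"slide": [0.1, -0.1, 5.4], "roll": 0, "claw": 1}, {"slide": [0.1, -0.1, 5.4], "roll": 0, "claw": 1}, {"slide": [0.1, -0.1, 5.4], "roll": 0, "claw": 1}, {"slide": [0.1, -0.1, 5.4], "roll": 0, "claw": 1}, {"slide": [0.1, -0.1, 5.4], "roll": 0, "claw": 1}, {"slide": [0.1, -0.1, 5.4], "roll": 0, "claw": 1}, {"slide": [0.1, -0.1, 5.4], "roll": 0, "claw": 1}, {"slide": [0.1, -0.1, 5.4], "roll": 0, "claw": 1}, {"slide": [0.1, -0.1, 5.4], "roll": 0, "claw": 1}])

```text
time_s: 7.65
ee_pos: [0.5085, -0.1295, 0.114]
tool_rot: [0.0, 0.763, 0.646, 0.0]
contact_force: [-0.1, -0.2, -0.1]
width: 0.242
grip_force: 0.0
```

>>> send_rows(commands=[{"slide": [0, 0, 0], "roll": 0, "claw": 1}, {"slide": [0, 0, 0], "roll": 0, "claw": 1}, {"slide": [0, 0, 0], "roll": 0, "claw": 1}, {"slide": [0, 0, 0], "roll": 0, "claw": 1}, {"slide": [0, 0, 0], "roll": 0, "claw": 1}])

```text
time_s: 8.15
ee_pos: [0.5085, -0.1295, 0.114]
tool_rot: [0.0, 0.763, 0.646, 0.0]
contact_force: [-0.3, -0.4, 1.1]
width: 0.143
grip_force: 30.0
```

Run:
```python
from mv import *
s=state();print(s["width"]*91,s["grip_force"],s["contact_force"],jr(s["ee_pos"]),s["joint_velocities"])
to(jw(-.045,0),s["ee_pos"][2],J[2])
```

```text
13.04188223314242 30.00027984380722 [-0.32708489 -0.37996405  1.11926155] [-0.0894 -0.    ] [ 0.00123933  0.00065897  0.00093559  0.00141337 -0.00109058 -0.00014432]
slide [-0.01  4.44  0.  ] roll 0.1 | at [ 0.5085 -0.1295  0.114 ] t 8.2 j6 -0.13
```

>>> send_rows(commands=[{"slide": [0, 0.5, 0], "roll": 0, "claw": 1}, {"slide": [0, 1.1, 0], "roll": 0, "claw": 1}, {"slide": [0, 1.7, 0], "roll": 0, "claw": 1}, {"slide": [0, 2.3, 0], "roll": 0, "claw": 1}, {"slide": [0, 2.9, 0], "roll": 0, "claw": 1}, {"slide": [0, 3.5, 0], "roll": 0, "claw": 1}, {"slide": [0, 4.0, 0], "roll": 0, "claw": 1}, {"slide": [0, 4.4, 0], "roll": 0, "claw": 1}, {"slide": [0, 4.6, 0], "roll": 0, "claw": 1}, {"slide": [0, 4.6, 0], "roll": 0, "claw": 1}])

```text
time_s: 9.15
ee_pos: [0.5517, -0.1365, 0.1137]
tool_rot: [-0.002, 0.763, 0.646, -0.002]
contact_force: [-19.1, 3.9, 19.8]
width: 0.148
grip_force: 30.0
```

Run:
```python
from mv import *
s=state();print(s["width"]*91,s["grip_force"],s["contact_force"],jr(s["ee_pos"]))
```

```text
13.441412317042147 30.023248493671417 [-19.1030609    3.91159966  19.81965159] [-0.0457  0.0002]
```

>>> send_rows(commands=[{"slide": [0, 0, 0], "roll": 0, "claw": 1}, {"slide": [0, -0.1, 0], "roll": 0, "claw": -1}, {"slide": [0, -0.1, 0], "roll": 0, "claw": -1}, {"slide": [0, -0.1, 0], "roll": 0, "claw": -1}, {"slide": [0, -0.1, 0], "roll": 0, "claw": -1}, {"slide": [0, -0.1, 0], "roll": 0, "claw": -1}, {"slide": [0, -0.1, -4], "roll": 0, "claw": -1}, {"slide": [0, -0.1, -9], "roll": 0, "claw": -1}, {"slide": [0, -0.1, -9], "roll": 8, "claw": -1}, {"slide": [0, 3, -9], "roll": 16, "claw": -1}])

```text
time_s: 10.15
ee_pos: [0.5826, -0.1418, 0.2056]
tool_rot: [0.001, 0.847, 0.531, 0.001]
contact_force: [1.0, -0.3, 0.1]
width: 0.903
grip_force: 0.0
```

Run:
```python
from mv import *
to(jw(.06,0),.2,J[2]+np.pi/2+.4)
```

```text
slide [2.06 7.15 0.58] roll 50.9 | at [ 0.5826 -0.1418  0.2056] t 10.2 j6 0.17
```

>>> send_rows(commands=[{"slide": [2.1, 7.1, 0], "roll": 50, "claw": -1}, {"slide": [2.1, 7.1, 0], "roll": 50, "claw": -1}, {"slide": [2.1, 7.1, 0], "roll": 50, "claw": -1}, {"slide": [2.1, 7.1, 0], "roll": 50, "claw": -1}, {"slide": [2.1, 7.1, 0], "roll": 50, "claw": -1}, {"slide": [2.1, 7.1, 0], "roll": 50, "claw": -1}, {"slide": [2.1, 7.1, 0], "roll": 50, "claw": -1}, {"slide": [2.1, 7.1, 0], "roll": 50, "claw": -1}])

```text
time_s: 10.95
ee_pos: [0.6566, -0.1536, 0.2039]
tool_rot: [-0.0, 0.992, 0.128, -0.0]
contact_force: [0.2, -0.1, 0.8]
width: 1.0
grip_force: 0.0
```

Run:
```python
from mv import *
to(jw(.06,0),.057,J[2]+np.pi/2+.4)
s=avg("side",3)
cv2.imwrite("pics/s4.png",crop(s,225,110,325,230,5))
```

```text
slide [-0.09  0.07 14.69] roll 1.4 | at [ 0.6566 -0.1536  0.2039] t 10.9 j6 1.05
```

View pics/s4.png

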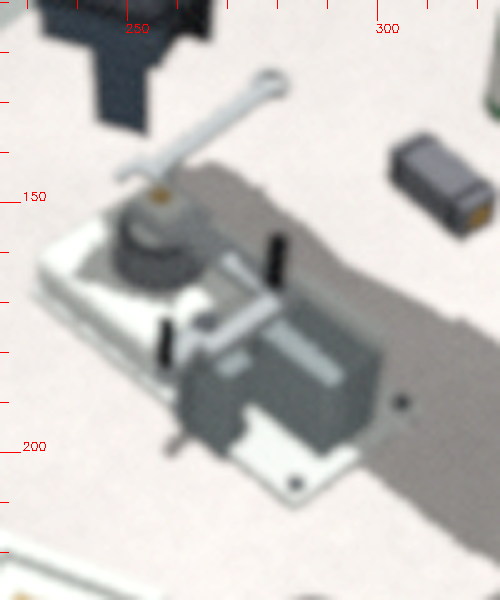

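>>> send_rows(commands=[{"slide": [-0.1, 0.1, 4], "roll": 1, "claw": -1}, {"slide": [-0.1, 0.1, 8], "roll": 1, "claw": -1}, {"slide": [-0.1, 0.1, 11], "roll": 1, "claw": -1}, {"slide": [-0.1, 0.1, 13], "roll": 1, "claw": -1}, {"slide": [-0.1, 0.1, 14.5], "roll": 1, "claw": -1}, {"slide": [-0.1, 0.1, 14.5], "roll": 1, "claw": 1}, {"slide": [-0.1, 0.1, 14.5], "roll": 1, "claw": 1}, {"slide": [-0.1, 0.1, 14.5], "roll": 1, "claw": 1}, {"slide": [-0.1, 0.1, 14.5], "roll": 1, "claw": 1}, {"slide": [-0.1, 0.1, 14.5], "roll": 1, "claw": 1}])

```text
time_s: 12.1
ee_pos: [0.6571, -0.1564, 0.0602]
tool_rot: [0.002, 0.993, 0.118, 0.001]
contact_force: [1.7, -11.2, 1.1]
width: 0.631
grip_force: 30.0
```

Run:
```python
from mv import *
s=state();print(s["width"]*91,s["grip_force"],s["contact_force"],s["wrist_torque"],jr(s["ee_pos"]))
```

```text
57.447700521602435 30.004383623600006 [  1.73903962 -11.16295254   1.10248192] [-1.53514604 -0.34001587  0.01093157] [ 0.0615 -0.0018]
```

>>> send_rows(commands=[{"slide": [0, 0.25, 0], "roll": 0, "claw": 1}, {"slide": [0, 0.25, 0], "roll": 5, "claw": 1}, {"slide": [0, 0.25, 0], "roll": 11, "claw": 1}, {"slide": [0, 0.25, 0], "roll": 17, "claw": 1}, {"slide": [0, 0.25, 0], "roll": 23, "claw": 1}, {"slide": [0, 0.25, 0], "roll": 29, "claw": 1}, {"slide": [0, 0.25, 0], "roll": 35, "claw": 1}, {"slide": [0, 0.25, 0], "roll": 41, "claw": 1}, {"slide": [0, 0.25, 0], "roll": 46, "claw": 1}, {"slide": [0, 0.25, 0], "roll": 46, "claw": 1}])

```text
time_s: 13.1
ee_pos: [0.6569, -0.1586, 0.0602]
tool_rot: [0.001, 0.96, -0.281, 0.001]
contact_force: [-3.6, -10.7, 5.9]
width: 0.631
grip_force: 30.0
```

Run:
```python
from mv import *
s=state();print(s["width"]*91,s["grip_force"],s["contact_force"],s["wrist_torque"],jr(s["ee_pos"]));to(jw(.06,0),.06,J[2]+np.pi/2)
```

```text
57.38454499995276 30.00168353319168 [ -3.60031568 -10.73841199   5.8548844 ] [-1.62706335  0.69747446 -0.00486878] [ 0.0617 -0.0039]
slide [-0.31 -0.29  0.01] roll -23.0 | at [ 0.6569 -0.1586  0.0602] t 13.1 j6 1.87
```

>>> send_rows(commands=[{"slide": [0, 0, 0], "roll": 0, "claw": -1}, {"slide": [0, 0, 0], "roll": 0, "claw": -1}, {"slide": [0, 0, 0], "roll": 0, "claw": -1}, {"slide": [0, 0, 0], "roll": -8, "claw": -1}, {"slide": [0, 0, 0], "roll": -16, "claw": -1}, {"slide": [0, 0, 0], "roll": -24, "claw": -1}, {"slide": [0, 0, 0], "roll": -32, "claw": -1}, {"slide": [0, 0, 0], "roll": -40, "claw": -1}, {"slide": [0, 0, 0], "roll": -46, "claw": -1}, {"slide": [0, 0, 0], "roll": -46, "claw": -1}])

```text
time_s: 14.1
ee_pos: [0.6565, -0.157, 0.0589]
tool_rot: [-0.0, 0.993, 0.119, -0.0]
contact_force: [-0.3, -0.9, -0.2]
width: 0.999
grip_force: 0.0
```

Run:
```python
from mv import *
s=state();print(s["width"]*91,s["contact_force"],s["wrist_torque"],jr(s["ee_pos"]));to((.656,-.1565),.06,J[2]+np.pi/2+.4)
sd=avg("side",3)
cv2.imwrite("pics/s5.png",crop(sd,225,110,325,210,6))
```

```text
90.90665172790494 [-0.30077674 -0.92155837 -0.17081809] [-0.00396168 -0.01207868 -0.01625123] [ 0.061  -0.0024]
slide [-0.03 -0.06 -0.11] roll 0.3 | at [ 0.6565 -0.157   0.0589] t 14.1 j6 1.06
```

View pics/s5.png

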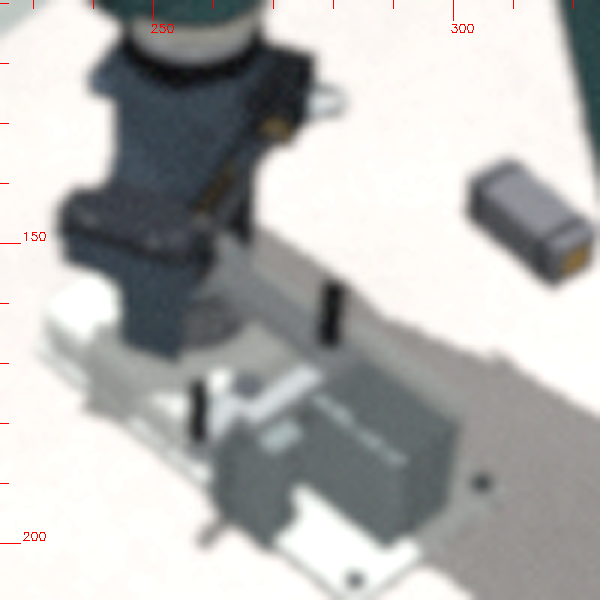

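>>> send_rows(commands=[{"slide": [0, 0.2, 0], "roll": 0, "claw": -1}, {"slide": [0, 0.2, 0], "roll": 0, "claw": 1}, {"slide": [0, 0.2, 0], "roll": 0, "claw": 1}, {"slide": [0, 0.2, 0], "roll": 0, "claw": 1}, {"slide": [0, 0.2, 0], "roll": 0, "claw": 1}, {"slide": [0, 0.2, 0], "roll": 0, "claw": 1}, {"slide": [0, 0.2, 0], "roll": 0, "claw": 1}])

```text
time_s: 14.95
ee_pos: [0.6562, -0.1573, 0.0588]
tool_rot: [-0.001, 0.993, 0.117, -0.001]
contact_force: [-3.1, 16.7, 6.3]
width: 0.625
grip_force: 30.0
```

>>> send_rows(commands=[{"slide": [0, 0, 0], "roll": 5, "claw": 1}, {"slide": [0, 0, 0], "roll": 11, "claw": 1}, {"slide": [0, 0, 0], "roll": 17, "claw": 1}, {"slide": [0, 0, 0], "roll": 23, "claw": 1}])

```text
time_s: 15.35
ee_pos: [0.6562, -0.1578, 0.0588]
tool_rot: [-0.001, 0.996, -0.085, -0.001]
contact_force: [-3.9, 9.5, 5.0]
width: 0.625
grip_force: 30.0
```

Run:
```python
from mv import *
s=state();print(s["width"]*91,s["grip_force"],s["contact_force"],s["wrist_torque"],jr(s["ee_pos"]));to(jw(.06,0),.06,J[2]+np.pi/2-.4)
```

```text
56.85227720912251 29.99639868736267 [-3.888398    9.52662239  4.9523162 ] [2.03876964 0.69126401 0.23506245] [ 0.0609 -0.0033]
slide [-0.09 -0.33 -0.12] roll 22.8 | at [ 0.6562 -0.1578  0.0588] t 15.3 j6 1.47
```

>>> send_rows(commands=[{"slide": [0, -0.1, 0], "roll": 6, "claw": 1}, {"slide": [0, -0.1, 0], "roll": 12, "claw": 1}, {"slide": [0, -0.1, 0], "roll": 18, "claw": 1}, {"slide": [0, -0.1, 0], "roll": 23, "claw": 1}])

```text
time_s: 15.75
ee_pos: [0.6561, -0.1582, 0.0588]
tool_rot: [0.0, 0.96, -0.282, -0.001]
contact_force: [-7.9, -2.2, 5.5]
width: 0.631
grip_force: 30.0
```

Run:
```python
from mv import *
s=state();print(s["width"]*91,s["grip_force"],s["contact_force"],s["wrist_torque"],jr(s["ee_pos"]));to(jw(.06,0),.06,J[2]+np.pi/2-.4)
```

```text
57.465698744885096 29.997624456882477 [-7.86669073 -2.18767421  5.47807303] [-0.04460812  1.15627658  0.25840616] [ 0.0608 -0.0036]
slide [-0.22 -0.3  -0.12] roll -0.2 | at [ 0.6561 -0.1582  0.0588] t 15.8 j6 1.87
```

>>> send_rows(commands=[{"slide": [0, 0, 0], "roll": 0, "claw": -1}, {"slide": [0, 0, 0], "roll": 0, "claw": -1}, {"slide": [0, 0, 0], "roll": 0, "claw": -1}, {"slide": [0, 0, 0], "roll": -8, "claw": -1}, {"slide": [0, 0, 0], "roll": -16, "claw": -1}, {"slide": [0, 0, 0], "roll": -24, "claw": -1}, {"slide": [0, 0, 0], "roll": -32, "claw": -1}, {"slide": [0, 0, 0], "roll": -40, "claw": -1}, {"slide": [0, 0, 0], "roll": -46, "claw": -1}, {"slide": [0, 0, 0], "roll": -46, "claw": -1}])

```text
time_s: 16.75
ee_pos: [0.6572, -0.1581, 0.0589]
tool_rot: [0.0, 0.993, 0.119, 0.0]
contact_force: [-1.3, 0.1, -0.6]
width: 1.004
grip_force: 0.0
```

Run:
```python
from mv import *
s=state();print(s["width"]*91,s["contact_force"],s["wrist_torque"],jr(s["ee_pos"]));to((.6563,-.1573),.058,J[2]+np.pi/2+.4)
```

```text
91.33669140888186 [-1.260402    0.05841249 -0.64237619] [-0.0083956   0.00028641  0.01585981] [ 0.0619 -0.0034]
slide [-0.07 -0.1   0.09] roll 0.4 | at [ 0.6572 -0.1581  0.0589] t 16.8 j6 1.06
```

>>> send_rows(commands=[{"slide": [-0.1, -0.1, 0], "roll": 0, "claw": -1}, {"slide": [-0.1, -0.1, 0], "roll": 0, "claw": 1}, {"slide": [-0.1, -0.1, 0], "roll": 0, "claw": 1}, {"slide": [-0.1, -0.1, 0], "roll": 0, "claw": 1}, {"slide": [-0.1, -0.1, 0], "roll": 0, "claw": 1}, {"slide": [-0.1, -0.1, 0], "roll": 0, "claw": 1}, {"slide": [-0.1, -0.1, 0], "roll": 0, "claw": 1}, {"slide": [-0.1, -0.1, 0], "roll": 3, "claw": 1}, {"slide": [-0.1, -0.1, 0], "roll": 6, "claw": 1}])

```text
time_s: 17.65
ee_pos: [0.6558, -0.1573, 0.0589]
tool_rot: [-0.0, 0.998, 0.065, -0.0]
contact_force: [-0.9, 2.3, 1.1]
width: 0.63
grip_force: 30.0
```

Run:
```python
from mv import *
s=state();print(s["width"]*91,s["grip_force"],s["contact_force"],s["wrist_torque"]);to((.6563,-.1573),.058,J[2]+np.pi/2+.4)
```

```text
57.31035543380079 29.99872773885727 [-0.9168796   2.2789499   1.05198577] [0.43941003 0.17157873 0.2608654 ]
slide [0.04 0.01 0.09] roll -5.9 | at [ 0.6558 -0.1573  0.0589] t 17.6 j6 1.17
```

>>> send_rows(commands=[{"slide": [0, 0, 0], "roll": 3, "claw": 1}, {"slide": [0, 0, 0], "roll": 5, "claw": 1}])

```text
time_s: 17.85
ee_pos: [0.6558, -0.1574, 0.059]
tool_rot: [0.0, 1.0, 0.022, -0.0]
contact_force: [1.6, 2.2, 1.9]
width: 0.627
grip_force: 30.0
```

Run:
```python
from mv import *
s=state();print(s["width"]*91,s["grip_force"],s["contact_force"],s["wrist_torque"]);to((.6563,-.1573),.058,J[2]+np.pi/2+.4)
```

```text
57.02131724879937 30.000540912151337 [1.565257   2.20637909 1.86885268] [ 0.42657371 -0.1962119   1.27407376]
slide [ 0.05 -0.01  0.1 ] roll -10.8 | at [ 0.6558 -0.1574  0.059 ] t 17.9 j6 1.26
```

>>> send_rows(commands=[{"slide": [0, 0, 0], "roll": 0, "claw": 1}, {"slide": [0, 0, 0], "roll": 0, "claw": 1}, {"slide": [0, 0, 0], "roll": 0, "claw": -1}, {"slide": [0, 0, 0], "roll": 0, "claw": -1}, {"slide": [0, 0, 0], "roll": 0, "claw": -1}, {"slide": [0, 0, 0], "roll": 0, "claw": -1}, {"slide": [0, 0, -4], "roll": 0, "claw": -1}, {"slide": [0, 0, -9], "roll": 0, "claw": -1}, {"slide": [0, 0, -14], "roll": 0, "claw": -1}, {"slide": [0, 0, -14], "roll": 0, "claw": -1}])

```text
time_s: 18.85
ee_pos: [0.6593, -0.1584, 0.2064]
tool_rot: [0.001, 1.0, 0.022, 0.005]
contact_force: [1.1, -0.2, 0.3]
width: 0.999
grip_force: 0.0
```

Run:
```python
from mv import *
print(state()["contact_force"],state()["width"]);to(jw(-.045,0),.2,J[2])
```

```text
[ 1.06921624 -0.24438799  0.29669731] 0.9992679686435076
slide [-10.6   -2.62   0.52] roll -77.9 | at [ 0.6593 -0.1584  0.2064] t 18.9 j6 1.26
```

>>> send_rows(commands=[{"slide": [-10.6, -2.6, 0], "roll": -78, "claw": -1}, {"slide": [-10.6, -2.6, 0], "roll": -78, "claw": -1}, {"slide": [-10.6, -2.6, 0], "roll": -78, "claw": -1}, {"slide": [-10.6, -2.6, 0], "roll": -78, "claw": -1}, {"slide": [-10.6, -2.6, 0], "roll": -78, "claw": -1}, {"slide": [-10.6, -2.6, 0], "roll": -78, "claw": -1}, {"slide": [-10.6, -2.6, 0], "roll": -78, "claw": -1}, {"slide": [-10.6, -2.6, 0], "roll": -78, "claw": -1}, {"slide": [-10.6, -2.6, 0], "roll": -78, "claw": -1}, {"slide": [-10.6, -2.6, 0], "roll": -78, "claw": -1}])

```text
time_s: 19.85
ee_pos: [0.5487, -0.1361, 0.1986]
tool_rot: [-0.0, 0.762, 0.647, -0.0]
contact_force: [-0.1, -0.5, -0.3]
width: 0.999
grip_force: 0.0
```

Run:
```python
from mv import *
to((.5517,-.1365),.114,J[2])
```

```text
slide [0.01 0.3  8.46] roll 0.3 | at [ 0.5487 -0.1361  0.1986] t 19.9 j6 -0.12
```

>>> send_rows(commands=[{"slide": [0, 0.3, 4], "roll": 0, "claw": -1}, {"slide": [0, 0.3, 7], "roll": 0, "claw": -1}, {"slide": [0, 0.3, 8.4], "roll": 0, "claw": 0}, {"slide": [0, 0.3, 8.4], "roll": 0, "claw": 1}, {"slide": [0, 0.3, 8.4], "roll": 0, "claw": 1}, {"slide": [0, 0.3, 8.4], "roll": 0, "claw": 1}, {"slide": [0, 0.3, 8.4], "roll": 0, "claw": 1}, {"slide": [0, 0.3, 8.4], "roll": 0, "claw": 1}, {"slide": [0, 0.3, 8.4], "roll": 0, "claw": 1}, {"slide": [0, 0.3, 8.4], "roll": 0, "claw": 1}])

```text
time_s: 20.85
ee_pos: [0.5519, -0.1366, 0.1152]
tool_rot: [0.0, 0.763, 0.646, 0.0]
contact_force: [-0.7, -0.4, -0.3]
width: 0.329
grip_force: 0.0
```

>>> send_rows(commands=[{"slide": [0, 0, 0], "roll": 0, "claw": 1}, {"slide": [0, 0, 0], "roll": 0, "claw": 1}, {"slide": [0, 0, 0], "roll": 0, "claw": 1}, {"slide": [0, 0, 0], "roll": 0, "claw": 1}, {"slide": [0, 0, 0], "roll": 0, "claw": 1}, {"slide": [0, 0, 0], "roll": 0, "claw": 1}])

```text
time_s: 21.45
ee_pos: [0.5516, -0.1366, 0.1149]
tool_rot: [-0.0, 0.763, 0.646, -0.0]
contact_force: [-3.4, 0.5, 2.7]
width: 0.143
grip_force: 30.0
```

Run:
```python
from mv import *
s=state();print(s["width"]*91,s["grip_force"],s["contact_force"],jr(s["ee_pos"]));to(jw(-.0895,0),.114,J[2])
```

```text
13.030684681505377 30.000511407852173 [-3.36738178  0.50152077  2.69193994] [-0.0458  0.0002]
slide [-0.01 -4.37  0.09] roll 0.1 | at [ 0.5516 -0.1366  0.1149] t 21.4 j6 -0.12
```

Pull back past the parked place until the stop is felt.

>>> send_rows(commands=[{"slide": [0, -0.5, 0], "roll": 0, "claw": 1}, {"slide": [0, -1.1, 0], "roll": 0, "claw": 1}, {"slide": [0, -1.7, 0], "roll": 0, "claw": 1}, {"slide": [0, -2.3, 0], "roll": 0, "claw": 1}, {"slide": [0, -2.9, 0], "roll": 0, "claw": 1}, {"slide": [0, -3.5, 0], "roll": 0, "claw": 1}, {"slide": [0, -4.1, 0], "roll": 0, "claw": 1}, {"slide": [0, -4.5, 0], "roll": 0, "claw": 1}, {"slide": [0, -4.7, 0], "roll": 0, "claw": 1}, {"slide": [0, -4.7, 0], "roll": 0, "claw": 1}])

```text
time_s: 22.45
ee_pos: [0.5071, -0.1293, 0.1151]
tool_rot: [0.002, 0.763, 0.646, 0.001]
contact_force: [15.9, -5.0, -18.1]
width: 0.144
grip_force: 30.0
```

Run:
```python
from mv import *
s=state();print(s["width"]*91,s["grip_force"],s["contact_force"],jr(s["ee_pos"]))
```

```text
13.091320287217874 29.98849242925644 [ 15.93413501  -4.98568905 -18.12493335] [-0.0909 -0.0001]
```

>>> send_rows(commands=[{"slide": [0, 0, 0], "roll": 0, "claw": 1}, {"slide": [0, 0.1, 0], "roll": 0, "claw": -1}, {"slide": [0, 0.1, 0], "roll": 0, "claw": -1}, {"slide": [0, 0.1, 0], "roll": 0, "claw": -1}, {"slide": [0, 0.1, 0], "roll": 0, "claw": -1}, {"slide": [0, 0.1, -3], "roll": 0, "claw": -1}, {"slide": [0, 0.1, -5.5], "roll": 0, "claw": -1}, {"slide": [0, 0.1, -5.5], "roll": 0, "claw": -1}])

```text
time_s: 23.25
ee_pos: [0.508, -0.1295, 0.1729]
tool_rot: [0.002, 0.763, 0.646, 0.001]
contact_force: [0.2, -0.1, -0.7]
width: 0.73
grip_force: 0.0
```

Run:
```python
from mv import *
s=state();to((.5627,-.0394),.114,J[2])
p=jr((.5627,-.0394))-[-.039,.055];a0=np.arctan2(p[1],-p[0]);print(p,a0,np.hypot(*p))
s["ee_pos"]=np.array([.5627,-.0394,.114])
for a in np.linspace(a0,-.03,11)[1:]: to(jw(-.039-.044*np.cos(a),.055+.044*np.sin(a)),.114,st=s)
```

```text
slide [9.79 3.89 5.9 ] roll 0.1 | at [ 0.508  -0.1295  0.1729] t 23.2 j6 -0.13
[-0.0121  0.0428] 1.2952761541465965 0.04447752241301217
slide [-0.24 -0.54 -0.  ] roll 0.0 | at [ 0.5627 -0.0394  0.114 ] t 23.2 j6 -0.13
slide [-0.51 -1.06 -0.  ] roll 0.0 | at [ 0.5627 -0.0394  0.114 ] t 23.2 j6 -0.13
slide [-0.84 -1.54 -0.01] roll 0.0 | at [ 0.5627 -0.0394  0.114 ] t 23.2 j6 -0.13
slide [-1.23 -1.97 -0.01] roll 0.0 | at [ 0.5627 -0.0394  0.114 ] t 23.2 j6 -0.13
slide [-1.68 -2.34 -0.01] roll 0.0 | at [ 0.5627 -0.0394  0.114 ] t 23.2 j6 -0.13
slide [-2.17 -2.66 -0.01] roll 0.0 | at [ 0.5627 -0.0394  0.114 ] t 23.2 j6 -0.13
slide [-2.69 -2.9  -0.01] roll 0.0 | at [ 0.5627 -0.0394  0.114 ] t 23.2 j6 -0.13
slide [-3.25 -3.08 -0.01] roll 0.0 | at [ 0.5627 -0.0394  0.114 ] t 23.2 j6 -0.13
slide [-3.82 -3.18 -0.01] roll 0.0 | at [ 0.5627 -0.0394  0.114 ] t 23.2 j6 -0.13
slide [-4.41 -3.2  -0.01] roll 0.0 | at [ 0.5627 -0.0394  0.114 ] t 23.2 j6 -0.13
```

>>> send_rows(commands=[{"slide": [5, 2, 0], "roll": 0, "claw": -1}, {"slide": [9.8, 3.9, 0], "roll": 0, "claw": -1}, {"slide": [9.8, 3.9, 0], "roll": 0, "claw": -1}, {"slide": [9.8, 3.9, 0], "roll": 0, "claw": -1}, {"slide": [9.8, 3.9, 3], "roll": 0, "claw": -1}, {"slide": [9.8, 3.9, 5.8], "roll": 0, "claw": 1}, {"slide": [9.8, 3.9, 5.8], "roll": 0, "claw": 1}, {"slide": [9.8, 3.9, 5.8], "roll": 0, "claw": 1}, {"slide": [9.8, 3.9, 5.8], "roll": 0, "claw": 1}, {"slide": [9.8, 3.9, 5.8], "roll": 0, "claw": 1}])

```text
time_s: 24.25
ee_pos: [0.5617, -0.0392, 0.1133]
tool_rot: [0.001, 0.763, 0.646, 0.001]
contact_force: [-0.3, 1.1, -0.2]
width: 0.596
grip_force: 0.0
```

>>> send_rows(commands=[{"slide": [0, 0, 0], "roll": 0, "claw": 1}, {"slide": [0, 0, 0], "roll": 0, "claw": 1}, {"slide": [0, 0, 0], "roll": 0, "claw": 1}, {"slide": [0, 0, 0], "roll": 0, "claw": 1}, {"slide": [0, 0, 0], "roll": 0, "claw": 1}, {"slide": [0, 0, 0], "roll": 0, "claw": 1}, {"slide": [0, 0, 0], "roll": 0, "claw": 1}, {"slide": [0, 0, 0], "roll": 0, "claw": 1}, {"slide": [0, 0, 0], "roll": 0, "claw": 1}])

```text
time_s: 25.15
ee_pos: [0.5612, -0.0389, 0.112]
tool_rot: [0.0, 0.763, 0.646, 0.0]
contact_force: [1.7, -2.2, -0.1]
width: 0.125
grip_force: 30.0
```

Run:
```python
from mv import *
s=state();print(s["width"]*91,s["grip_force"],s["contact_force"],jr(s["ee_pos"]))
to((.5627,-.0394),.114,J[2])
```

```text
11.4163250374042 29.99983102083206 [ 1.67375031 -2.15160689 -0.06638636] [-0.0527  0.0981]
slide [-0.03  0.16 -0.2 ] roll 0.2 | at [ 0.5612 -0.0389  0.112 ] t 25.1 j6 0.06
```

Gripped; swing back along the arc.

>>> send_rows(commands=[{"slide": [-0.25, -0.4, 0], "roll": 0, "claw": 1}, {"slide": [-0.55, -0.9, 0], "roll": 0, "claw": 1}, {"slide": [-0.85, -1.4, 0], "roll": 0, "claw": 1}, {"slide": [-1.25, -1.8, 0], "roll": 0, "claw": 1}, {"slide": [-1.7, -2.2, 0], "roll": 0, "claw": 1}, {"slide": [-2.2, -2.5, 0], "roll": 0, "claw": 1}, {"slide": [-2.7, -2.75, 0], "roll": 0, "claw": 1}, {"slide": [-3.25, -2.9, 0], "roll": 0, "claw": 1}, {"slide": [-3.8, -3.0, 0], "roll": 0, "claw": 1}, {"slide": [-4.3, -3.05, 0], "roll": 0, "claw": 1}])

```text
time_s: 26.15
ee_pos: [0.5233, -0.0758, 0.1121]
tool_rot: [-0.001, 0.763, 0.646, -0.0]
contact_force: [-2.5, 5.7, 7.7]
width: 0.124
grip_force: 30.0
```

>>> send_rows(commands=[{"slide": [-0.1, 0, 0], "roll": 0, "claw": 1}, {"slide": [-0.1, 0, 0], "roll": 0, "claw": 1}, {"slide": [-0.1, 0, 0], "roll": 0, "claw": 1}])

```text
time_s: 26.45
ee_pos: [0.5231, -0.077, 0.1121]
tool_rot: [-0.001, 0.763, 0.646, -0.0]
contact_force: [-4.1, 1.8, 7.1]
width: 0.121
grip_force: 30.0
```

Run:
```python
from mv import *
s=state();print(s["width"]*91,s["grip_force"],s["contact_force"])
p=jr(s["ee_pos"])-[-.039,.055];print(p,np.arctan2(p[1],-p[0]),np.hypot(*p))
```

```text
10.978117731905686 30.002682209014893 [-4.13668341  1.83664984  7.10105184]
[-0.0449 -0.0009] -0.020041859553066744 0.04490901913869864
```

>>> send_rows(commands=[{"slide": [0, 0, 0], "roll": 0, "claw": -1}, {"slide": [0, 0, 0], "roll": 0, "claw": -1}, {"slide": [0, 0, 0], "roll": 0, "claw": -1}, {"slide": [0, 0, 0], "roll": 0, "claw": -1}, {"slide": [0, 0, -4], "roll": 0, "claw": -1}, {"slide": [0, 0, -9], "roll": 0, "claw": -1}, {"slide": [0, 0, -14], "roll": 0, "claw": -1}, {"slide": [-5, 0, -16], "roll": 0, "claw": -1}, {"slide": [-10, 0, -16], "roll": 0, "claw": -1}, {"slide": [-15, 0, -16], "roll": 0, "claw": -1}])

```text
time_s: 27.45
ee_pos: [0.4995, -0.2231, 0.2732]
tool_rot: [0.001, 0.763, 0.647, 0.0]
contact_force: [0.9, 0.1, -1.5]
width: 0.966
grip_force: 0.0
```

>>> send_rows(commands=[{"slide": [-30, -2, 0], "roll": 0, "claw": -1}, {"slide": [-30, -2, 0], "roll": 0, "claw": -1}, {"slide": [-30, -2, 0], "roll": 0, "claw": -1}, {"slide": [-30, -2, 0], "roll": 0, "claw": -1}, {"slide": [-30, -2, 0], "roll": 0, "claw": -1}, {"slide": [-30, -2, 0], "roll": 0, "claw": -1}, {"slide": [-30, -2, 0], "roll": 0, "claw": -1}, {"slide": [-30, -2, 0], "roll": 0, "claw": -1}, {"slide": [-30, -2, 0], "roll": 0, "claw": -1}, {"slide": [-30, -2, 0], "roll": 0, "claw": -1}])

```text
time_s: 28.45
ee_pos: [0.4308, -0.5131, 0.2719]
tool_rot: [-0.0, 0.763, 0.647, 0.0]
contact_force: [-0.4, 0.2, -0.8]
width: 0.999
grip_force: 0.0
```

Run:
```python
from mv import *
to((0,0),.1)
t=avg("top",3);s=avg("side",3);np.savez("im1.npz",t=t,s=s)
a=cv2.convertScaleAbs(cv2.resize(t.astype(np.uint8),(800,600)),alpha=1.3)
cv2.imwrite("pics/t6.png",a)
```

```text
slide [ 43.56 -50.89  17.21] roll 0.0 | at [ 0.4308 -0.5131  0.2719] t 28.4 j6 -0.74
```

View pics/t6.png

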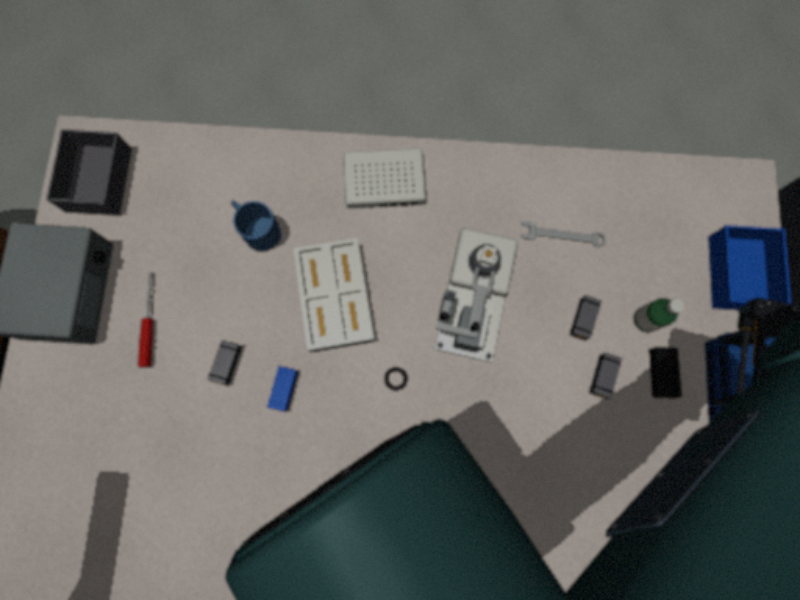

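```bash
sed -i 's/K=4):/K=4,r=19):/; s/; r=26;/;/; s/ e=0$/ e=((p[2]-.018)\/.001)**2/' fit.py
python3 - <<'E'
from fit import *
np.set_printoptions(precision=4,suppress=True)
d=np.load("im1.npz");im=dict(top=d["t"],side=d["s"])
for n,u in(("a",(143,231)),("b",(374.5,202.5)),("c",(387.5,239.5))):
    g=onz("top",u,.018); print(n,g,*[x for v in(("top","side"),("top",),("side",)) for x in fitbox(im,g,v)])
cv2.imwrite("pics/s7.png",crop(d["s"],280,100,380,180,5))
E
```

```text
a [0.4212 0.3516 0.018 ] [0.4194 0.3476 0.0168 2.9166] 56.919684662435714 [0.4186 0.3461 0.018  2.9273] 27.429019667992893 [ 0.4194  0.3483  0.0177 -0.2297] 24.74985788902273
b [ 0.5593 -0.372   0.018 ] [ 0.5583 -0.3701  0.0183 -0.3079] 67.64850542667097 [ 0.5575 -0.3698  0.018   2.8434] 7.3216949309742025 [ 0.5598 -0.3715  0.0179  2.8125] 58.15339675208209
c [ 0.4441 -0.4119  0.018 ] [ 0.4396 -0.4099  0.0181  2.916 ] 459.98213131341794 [ 0.4398 -0.4094  0.018   2.8965] 116.10687688121196 [ 0.4606 -0.5282  0.018   3.0132] 192.98448771039006
```

View pics/s7.png

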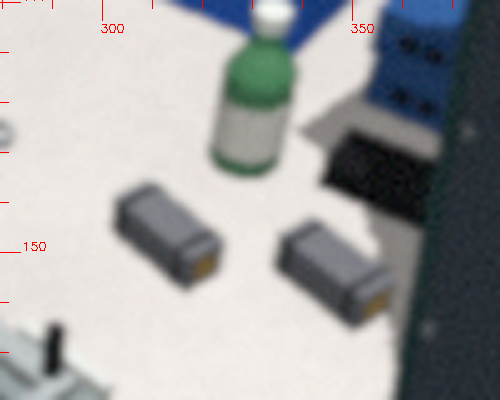

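Run:
```python
from mv import *
to((.4412,-.4102),.12,-.24+np.pi/2)
```

```text
slide [10.39 -0.67 15.2 ] roll -85.7 | at [ 0.4307 -0.5138  0.272 ] t 28.8 j6 -0.74
```

>>> send_rows(commands=[{"slide": [10.4, -0.7, 0], "roll": -85.7, "claw": -1}, {"slide": [10.4, -0.7, 0], "roll": -85.7, "claw": -1}, {"slide": [10.4, -0.7, 0], "roll": -85.7, "claw": -1}, {"slide": [10.4, -0.7, 0], "roll": -85.7, "claw": -1}, {"slide": [10.4, -0.7, 0], "roll": -85.7, "claw": -1}, {"slide": [10.4, -0.7, 3], "roll": -85.7, "claw": -1}, {"slide": [10.4, -0.7, 6], "roll": -85.7, "claw": -1}, {"slide": [10.4, -0.7, 9], "roll": -85.7, "claw": -1}, {"slide": [10.4, -0.7, 12], "roll": -85.7, "claw": -1}, {"slide": [10.4, -0.7, 12], "roll": -85.7, "claw": -1}])

```text
time_s: 29.75
ee_pos: [0.4391, -0.4087, 0.148]
tool_rot: [-0.002, 0.117, 0.993, 0.002]
contact_force: [-0.5, 1.0, -0.0]
width: 0.999
grip_force: 0.0
```

Run:
```python
from mv import *
to((.4412,-.4102),.019,-.24+np.pi/2)
sd=avg("side",2)
cv2.imwrite("pics/s8.png",crop(sd,290,90,390,180,6))
```

```text
slide [-0.3  -0.13 12.9 ] roll 0.3 | at [ 0.4391 -0.4087  0.148 ] t 29.8 j6 -2.12
```

View pics/s8.png

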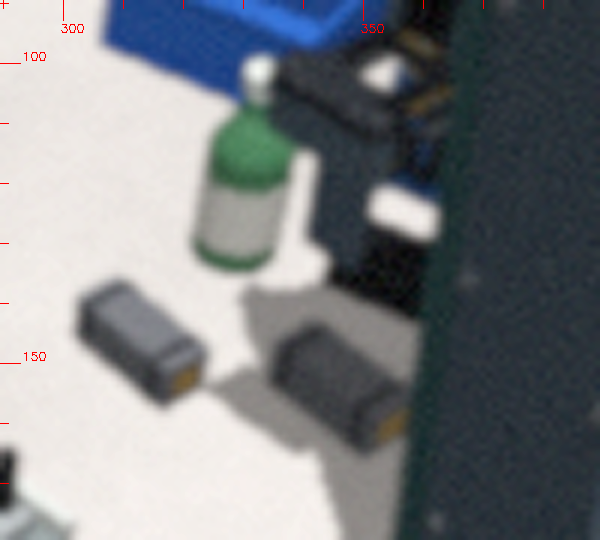

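>>> send_rows(commands=[{"slide": [-0.2, -0.1, 4], "roll": 0, "claw": -1}, {"slide": [-0.2, -0.1, 8], "roll": 0, "claw": -1}, {"slide": [-0.2, -0.1, 11], "roll": 0, "claw": -1}, {"slide": [-0.2, -0.1, 12.8], "roll": 0, "claw": -1}, {"slide": [-0.2, -0.1, 12.8], "roll": 0, "claw": -1}])

```text
time_s: 30.35
ee_pos: [0.4417, -0.4111, 0.0224]
tool_rot: [-0.001, 0.122, 0.993, 0.001]
contact_force: [-0.3, -0.2, 1.2]
width: 1.0
grip_force: 0.0
```

Run:
```python
from mv import *
print(state()["contact_force"]);to((.4412,-.4102),.019,-.24+np.pi/2)
```

```text
[-0.30558621 -0.15221334  1.19691799]
slide [0.07 0.08 0.34] roll -0.3 | at [ 0.4417 -0.4111  0.0224] t 30.4 j6 -2.11
```

>>> send_rows(commands=[{"slide": [0.05, 0.1, 0.2], "roll": 0, "claw": 1}, {"slide": [0.05, 0.1, 0.2], "roll": 0, "claw": 1}, {"slide": [0.05, 0.1, 0.2], "roll": 0, "claw": 1}, {"slide": [0.05, 0.1, 0.2], "roll": 0, "claw": 1}, {"slide": [0.05, 0.1, 0.2], "roll": 0, "claw": 1}, {"slide": [0.05, 0.1, 0.2], "roll": 0, "claw": 1}, {"slide": [0.05, 0.1, 0.2], "roll": 0, "claw": 1}, {"slide": [0.05, 0.1, 0.2], "roll": 0, "claw": 1}, {"slide": [0.05, 0.1, 0.2], "roll": 0, "claw": 1}, {"slide": [0.05, 0.1, 0.2], "roll": 0, "claw": 1}])

```text
time_s: 31.35
ee_pos: [0.4421, -0.4108, 0.022]
tool_rot: [-0.0, 0.12, 0.993, 0.0]
contact_force: [0.4, 1.3, 3.3]
width: 0.394
grip_force: 29.7
```

Run:
```python
from mv import *
s=state();print(s["width"]*91,s["grip_force"],s["contact_force"]);to((.6290,.1235),.20,.235+np.pi/2)
```

```text
35.82890319227267 29.681640565395355 [0.39439895 1.26425853 3.30079335]
slide [ -5.42  56.34 -17.8 ] roll -27.2 | at [ 0.4421 -0.4108  0.022 ] t 31.4 j6 -2.12
```

>>> send_rows(commands=[{"slide": [0, 0, -4], "roll": 0, "claw": 1}, {"slide": [0, 0, -9], "roll": 0, "claw": 1}, {"slide": [0, 0, -14], "roll": 0, "claw": 1}, {"slide": [0, 0, -19], "roll": 0, "claw": 1}, {"slide": [-0.5, 4, -20], "roll": -2, "claw": 1}, {"slide": [-0.8, 9, -20], "roll": -4, "claw": 1}, {"slide": [-1.3, 14, -20], "roll": -7, "claw": 1}, {"slide": [-1.8, 19, -20], "roll": -10, "claw": 1}, {"slide": [-2.3, 24, -20], "roll": -13, "claw": 1}, {"slide": [-2.8, 29, -20], "roll": -16, "claw": 1}])

```text
time_s: 32.35
ee_pos: [0.5382, -0.1348, 0.2219]
tool_rot: [0.0, -0.02, 1.0, -0.0]
contact_force: [1.0, 0.7, -1.6]
width: 0.394
grip_force: 29.7
```

Run:
```python
from mv import *
s=state();print(s["width"]*91,s["grip_force"],s["contact_force"]);to((.6290,.1235),.20,.235+np.pi/2)
```

```text
35.83116893828876 29.68492090702057 [ 1.02711196  0.67580345 -1.58736306]
slide [-10.12  25.44   2.19] roll -11.1 | at [ 0.5382 -0.1348  0.2219] t 32.4 j6 -1.9
```

>>> send_rows(commands=[{"slide": [-10.1, 25.4, 0], "roll": -11, "claw": 1}, {"slide": [-10.1, 25.4, 0], "roll": -11, "claw": 1}, {"slide": [-10.1, 25.4, 0], "roll": -11, "claw": 1}, {"slide": [-10.1, 25.4, 0], "roll": -11, "claw": 1}, {"slide": [-10.1, 25.4, 0], "roll": -11, "claw": 1}, {"slide": [-10.1, 25.4, 0], "roll": -11, "claw": 1}, {"slide": [-10.1, 25.4, 4], "roll": -11, "claw": 1}, {"slide": [-10.1, 25.4, 8], "roll": -11, "claw": 1}, {"slide": [-10.1, 25.4, 12], "roll": -11, "claw": 1}, {"slide": [-10.1, 25.4, 12], "roll": -11, "claw": 1}])

```text
time_s: 33.35
ee_pos: [0.6256, 0.1204, 0.0968]
tool_rot: [-0.004, -0.115, 0.993, -0.0]
contact_force: [-0.4, -0.4, -1.0]
width: 0.396
grip_force: 29.7
```

>>> send_rows(commands=[{"slide": [0, 0, 0], "roll": 0, "claw": 1}, {"slide": [0, 0, 0], "roll": 0, "claw": 1}, {"slide": [0, 0, 0], "roll": 0, "claw": 1}])

```text
time_s: 33.65
ee_pos: [0.6304, 0.121, 0.1042]
tool_rot: [0.002, -0.115, 0.993, 0.0]
contact_force: [0.3, 0.2, -0.6]
width: 0.395
grip_force: 29.7
```

Run:
```python
from mv import *
to((.6290,.1235),.053,.235+np.pi/2)
```

```text
slide [0.1  0.28 5.12] roll -0.3 | at [0.6304 0.121  0.1042] t 33.6 j6 -1.65
```

>>> send_rows(commands=[{"slide": [0.1, 0.25, 0], "roll": 0, "claw": 1}, {"slide": [0.1, 0.25, 1.5], "roll": 0, "claw": 1}, {"slide": [0.1, 0.25, 3], "roll": 0, "claw": 1}, {"slide": [0.1, 0.25, 3], "roll": 0, "claw": 1}, {"slide": [0.1, 0.25, 3], "roll": 0, "claw": 1}])

```text
time_s: 34.15
ee_pos: [0.627, 0.123, 0.0709]
tool_rot: [-0.001, -0.115, 0.993, -0.0]
contact_force: [0.2, -0.5, -1.5]
width: 0.395
grip_force: 29.7
```

Run:
```python
from mv import *
to((.6290,.1235),.053,.235+np.pi/2);print(state()["contact_force"])
```

```text
slide [-0.21  0.01  1.79] roll -0.3 | at [0.627  0.123  0.0709] t 34.1 j6 -1.64
[ 0.18946122 -0.53925946 -1.54003684]
```

>>> send_rows(commands=[{"slide": [-0.1, 0, 0.6], "roll": 0, "claw": 1}, {"slide": [-0.1, 0, 1.2], "roll": 0, "claw": 1}, {"slide": [-0.1, 0, 1.7], "roll": 0, "claw": 1}, {"slide": [-0.1, 0, 1.7], "roll": 0, "claw": 1}, {"slide": [-0.1, 0, 1.7], "roll": 0, "claw": 1}])

```text
time_s: 34.65
ee_pos: [0.6285, 0.1233, 0.0548]
tool_rot: [-0.0, -0.115, 0.993, 0.0]
contact_force: [0.2, -1.2, -1.3]
width: 0.394
grip_force: 29.7
```

Run:
```python
from mv import *
to((.6290,.1235),.053,.235+np.pi/2);print(state()["contact_force"])
```

```text
slide [-0.05  0.01  0.18] roll -0.2 | at [0.6285 0.1233 0.0548] t 34.6 j6 -1.64
[ 0.20678746 -1.1795584  -1.28502073]
```

>>> send_rows(commands=[{"slide": [0, 0, 0.2], "roll": 0, "claw": 1}, {"slide": [0, 0, 0.2], "roll": 0, "claw": 1}, {"slide": [0, 0, 0.2], "roll": 0, "claw": 0}, {"slide": [0, 0, 0.2], "roll": 0, "claw": 0}, {"slide": [0, 0, 0.2], "roll": 0, "claw": 0}, {"slide": [0, 0, 0.2], "roll": 0, "claw": 0}, {"slide": [0, 0, -3], "roll": 0, "claw": 0}, {"slide": [0, 0, -8], "roll": 0, "claw": 0}, {"slide": [0, 0, -13], "roll": 0, "claw": -1}, {"slide": [0, 0, -17], "roll": 0, "claw": -1}])

```text
time_s: 35.65
ee_pos: [0.6289, 0.1234, 0.228]
tool_rot: [0.001, -0.115, 0.993, 0.0]
contact_force: [0.4, -0.3, -0.6]
width: 0.646
grip_force: 0.0
```

Run:
```python
from mv import *
to((.5595,-.3708),.2,-.31+np.pi/2);print(state()["contact_force"])
```

```text
slide [ 18.06 -46.52   2.77] roll 31.0 | at [0.6289 0.1234 0.228 ] t 35.6 j6 -1.64
[ 0.35752263 -0.34834292 -0.56448195]
```

>>> send_rows(commands=[{"slide": [18, -46.5, 0], "roll": 31, "claw": -1}, {"slide": [18, -46.5, 0], "roll": 31, "claw": -1}, {"slide": [18, -46.5, 0], "roll": 31, "claw": -1}, {"slide": [18, -46.5, 0], "roll": 31, "claw": -1}, {"slide": [18, -46.5, 0], "roll": 31, "claw": -1}, {"slide": [18, -46.5, 0], "roll": 31, "claw": -1}, {"slide": [18, -46.5, 0], "roll": 31, "claw": -1}, {"slide": [18, -46.5, 0], "roll": 31, "claw": -1}, {"slide": [18, -46.5, 0], "roll": 31, "claw": -1}, {"slide": [18, -46.5, 0], "roll": 31, "claw": -1}])

```text
time_s: 36.65
ee_pos: [0.559, -0.3727, 0.2251]
tool_rot: [0.0, 0.155, 0.988, -0.0]
contact_force: [0.3, 0.6, 0.4]
width: 0.997
grip_force: 0.0
```

>>> send_rows(commands=[{"slide": [0, 0, 0], "roll": 0, "claw": -1}, {"slide": [0, 0, 0], "roll": 0, "claw": -1}, {"slide": [0, 0, 0], "roll": 0, "claw": -1}])

```text
time_s: 36.95
ee_pos: [0.5596, -0.3698, 0.2248]
tool_rot: [-0.0, 0.154, 0.988, 0.0]
contact_force: [0.5, -0.0, -0.6]
width: 1.002
grip_force: 0.0
```

Run:
```python
from fit import *
from mv import *
np.set_printoptions(precision=4,suppress=True)
im=dict(top=avg("top",2),side=avg("side",2)); np.savez("im2.npz",t=im["top"],s=im["side"])
print("b",fitbox(im,[.5583,-.3701,.018],("side",)))
print("a",fitbox(im,[.4194,.3476,.018]))
to((.5598,-.3706),.020,-.31+np.pi/2)
```

```text
b (array([ 0.5604, -0.3738,  0.0178, -0.2618]), np.float64(36.32855711415602))
a (array([0.4193, 0.3476, 0.0167, 2.9167]), np.float64(59.33692450258512))
slide [-0.01 -0.1  20.51] roll 0.1 | at [ 0.56   -0.3696  0.2251] t 37.1 j6 -1.88
```

>>> send_rows(commands=[{"slide": [0, -0.1, 5], "roll": 0, "claw": -1}, {"slide": [0, -0.1, 10], "roll": 0, "claw": -1}, {"slide": [0, -0.1, 14], "roll": 0, "claw": -1}, {"slide": [0, -0.1, 17], "roll": 0, "claw": -1}, {"slide": [0, -0.1, 19], "roll": 0, "claw": -1}, {"slide": [0, -0.1, 20.3], "roll": 0, "claw": -1}, {"slide": [0, -0.1, 20.3], "roll": 0, "claw": 1}, {"slide": [0, -0.1, 20.3], "roll": 0, "claw": 1}, {"slide": [0, -0.1, 20.3], "roll": 0, "claw": 1}, {"slide": [0, -0.1, 20.3], "roll": 0, "claw": 1}])

```text
time_s: 38.15
ee_pos: [0.56, -0.372, 0.0232]
tool_rot: [0.001, 0.155, 0.988, -0.0]
contact_force: [0.7, -0.1, -0.3]
width: 0.679
grip_force: 0.0
```

>>> send_rows(commands=[{"slide": [0, 0, 0], "roll": 0, "claw": 1}, {"slide": [0, 0, 0], "roll": 0, "claw": 1}, {"slide": [0, 0, 0], "roll": 0, "claw": 1}, {"slide": [0, 0, 0], "roll": 0, "claw": 1}, {"slide": [0, 0, 0], "roll": 0, "claw": 1}, {"slide": [0, 0, 0], "roll": 0, "claw": 1}])

```text
time_s: 38.75
ee_pos: [0.5594, -0.3715, 0.0221]
tool_rot: [-0.0, 0.155, 0.988, -0.0]
contact_force: [-1.0, 0.5, 4.3]
width: 0.391
grip_force: 29.8
```

Run:
```python
from mv import *
s=state();print(s["width"]*91,s["grip_force"],s["contact_force"]);to((.5297,.0997),.22,.235+np.pi/2)
```

```text
35.59652076150628 29.82245922088623 [-1.04770641  0.51781742  4.26844355]
slide [ 17.22  43.96 -19.8 ] roll -31.2 | at [ 0.5594 -0.3715  0.0221] t 38.8 j6 -1.88
```

>>> send_rows(commands=[{"slide": [0, 0, -4], "roll": 0, "claw": 1}, {"slide": [0, 0, -9], "roll": 0, "claw": 1}, {"slide": [0, 0, -14], "roll": 0, "claw": 1}, {"slide": [0, 0, -19], "roll": 0, "claw": 1}, {"slide": [1.5, 4, -20], "roll": -3, "claw": 1}, {"slide": [3, 8.5, -20], "roll": -6, "claw": 1}, {"slide": [5, 13, -20], "roll": -10, "claw": 1}, {"slide": [7, 17.5, -20], "roll": -14, "claw": 1}, {"slide": [9, 22, -20], "roll": -18, "claw": 1}, {"slide": [11, 27, -20], "roll": -22, "claw": 1}])

```text
time_s: 39.75
ee_pos: [0.5365, -0.0828, 0.2218]
tool_rot: [-0.0, -0.038, 0.999, 0.0]
contact_force: [0.6, -0.1, -1.3]
width: 0.391
grip_force: 29.8
```

Run:
```python
from mv import *
s=state();print(s["width"]*91,s["grip_force"],s["contact_force"]);to((.5297,.0997),.12,.235+np.pi/2)
```

```text
35.6155112835456 29.8216313123703 [ 0.62227747 -0.09051344 -1.26323889]
slide [-0.71 18.25 10.18] roll -9.1 | at [ 0.5365 -0.0828  0.2218] t 39.8 j6 -1.84
```

>>> send_rows(commands=[{"slide": [-0.2, 5, 0], "roll": -3, "claw": 1}, {"slide": [-0.4, 10, 0], "roll": -6, "claw": 1}, {"slide": [-0.7, 15, 0], "roll": -9, "claw": 1}, {"slide": [-0.7, 18.2, 0], "roll": -9, "claw": 1}, {"slide": [-0.7, 18.2, 0], "roll": -9, "claw": 1}, {"slide": [-0.7, 18.2, 3], "roll": -9, "claw": 1}, {"slide": [-0.7, 18.2, 6], "roll": -9, "claw": 1}, {"slide": [-0.7, 18.2, 9], "roll": -9, "claw": 1}, {"slide": [-0.7, 18.2, 12], "roll": -9, "claw": 1}, {"slide": [-0.7, 18.2, 12], "roll": -9, "claw": 1}])

```text
time_s: 40.75
ee_pos: [0.5285, 0.0965, 0.0986]
tool_rot: [-0.003, -0.115, 0.993, -0.0]
contact_force: [-0.1, -0.6, -0.3]
width: 0.395
grip_force: 29.8
```

>>> send_rows(commands=[{"slide": [0, 0, 1], "roll": 0, "claw": 1}, {"slide": [0, 0, 2], "roll": 0, "claw": 1}, {"slide": [0, 0, 2], "roll": 0, "claw": 1}, {"slide": [0, 0, 2], "roll": 0, "claw": 1}, {"slide": [0, 0, 2], "roll": 0, "claw": 1}])

```text
time_s: 41.25
ee_pos: [0.5314, 0.0974, 0.0826]
tool_rot: [0.0, -0.115, 0.993, 0.0]
contact_force: [0.0, -0.2, -0.5]
width: 0.391
grip_force: 29.8
```

Run:
```python
from mv import *
s=state();print(s["contact_force"]);to((.5297,.0997),.053,.235+np.pi/2)
```

```text
[ 0.00905524 -0.21529274 -0.49926237]
slide [0.11 0.26 2.96] roll -0.2 | at [0.5314 0.0974 0.0826] t 41.2 j6 -1.66
```

>>> send_rows(commands=[{"slide": [0.1, 0.2, 0.4], "roll": 0, "claw": 1}, {"slide": [0.1, 0.2, 1], "roll": 0, "claw": 1}, {"slide": [0.1, 0.2, 1.6], "roll": 0, "claw": 1}, {"slide": [0.1, 0.2, 2.2], "roll": 0, "claw": 1}, {"slide": [0.1, 0.2, 2.8], "roll": 0, "claw": 1}, {"slide": [0.1, 0.2, 2.8], "roll": 0, "claw": 1}, {"slide": [0.1, 0.2, 2.8], "roll": 0, "claw": 1}])

```text
time_s: 41.95
ee_pos: [0.5294, 0.0991, 0.0537]
tool_rot: [-0.0, -0.115, 0.993, 0.0]
contact_force: [-0.0, 0.9, -0.7]
width: 0.392
grip_force: 29.8
```

Run:
```python
from mv import *
s=state();print(s["contact_force"]);to((.5297,.0997),.053,.235+np.pi/2)
```

```text
[-0.01279494  0.87031397 -0.73216436]
slide [-0.04  0.05  0.07] roll -0.2 | at [0.5294 0.0991 0.0537] t 42.0 j6 -1.66
```

>>> send_rows(commands=[{"slide": [0, 0, 0.1], "roll": 0, "claw": 1}, {"slide": [0, 0, 0.1], "roll": 0, "claw": 0}, {"slide": [0, 0, 0.1], "roll": 0, "claw": 0}, {"slide": [0, 0, 0.1], "roll": 0, "claw": 0}, {"slide": [0, 0, 0.1], "roll": 0, "claw": 0}, {"slide": [0, 0, -3], "roll": 0, "claw": 0}, {"slide": [0, 0, -7], "roll": 0, "claw": 0}, {"slide": [0, 0, -11], "roll": 0, "claw": -1}, {"slide": [0, 0, -14], "roll": 0, "claw": -1}, {"slide": [0, 0, -14], "roll": 0, "claw": -1}])

```text
time_s: 42.95
ee_pos: [0.5317, 0.0994, 0.1981]
tool_rot: [0.003, -0.115, 0.993, 0.0]
contact_force: [-0.0, -0.1, -0.3]
width: 0.735
grip_force: 0.0
```

Run:
```python
from mv import *
s=state();print(s["contact_force"]);to((.4208,.3471),.12,-.2246+np.pi/2)
```

```text
[-0.02229123 -0.10167658 -0.26189892]
slide [ 5.18 26.65  7.77] roll 26.1 | at [0.5317 0.0994 0.1981] t 43.0 j6 -1.66
```

>>> send_rows(commands=[{"slide": [5.2, 26.6, 0], "roll": 26, "claw": -1}, {"slide": [5.2, 26.6, 0], "roll": 26, "claw": -1}, {"slide": [5.2, 26.6, 0], "roll": 26, "claw": -1}, {"slide": [5.2, 26.6, 0], "roll": 26, "claw": -1}, {"slide": [5.2, 26.6, 0], "roll": 26, "claw": -1}, {"slide": [5.2, 26.6, 0], "roll": 26, "claw": -1}, {"slide": [5.2, 26.6, 0], "roll": 26, "claw": -1}, {"slide": [5.2, 26.6, 3], "roll": 26, "claw": -1}, {"slide": [5.2, 26.6, 7], "roll": 26, "claw": -1}, {"slide": [5.2, 26.6, 7], "roll": 26, "claw": -1}])

```text
time_s: 43.95
ee_pos: [0.4156, 0.3437, 0.1195]
tool_rot: [-0.003, 0.111, 0.994, -0.003]
contact_force: [-0.5, -0.6, 1.0]
width: 1.0
grip_force: 0.0
```

>>> send_rows(commands=[{"slide": [0, 0, 0], "roll": 0, "claw": -1}, {"slide": [0, 0, 0], "roll": 0, "claw": -1}, {"slide": [0, 0, 0], "roll": 0, "claw": -1}])

```text
time_s: 44.25
ee_pos: [0.419, 0.3466, 0.1256]
tool_rot: [0.001, 0.111, 0.994, 0.001]
contact_force: [0.3, 0.2, -0.3]
width: 1.003
grip_force: 0.0
```

Run:
```python
from mv import *
to((.4208,.3471),.020,-.2246+np.pi/2)
t=avg("top",2);s=avg("side",2);np.savez("im3.npz",t=t,s=s)
cv2.imwrite("pics/ts9.png",np.vstack([crop(t,130,130,330,205,4),crop(s,130,195,330,270,4)]))
```

```text
slide [-0.15  0.07 10.56] roll 0.1 | at [0.419  0.3466 0.1256] t 44.2 j6 -0.7
```

View pics/ts9.png

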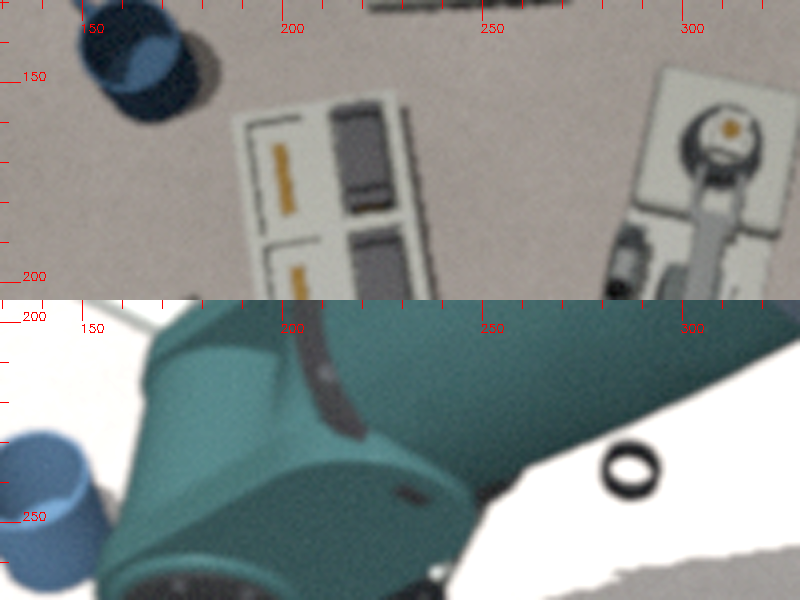

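Both cartridges sit in the right-hand wells (top px 218,169 and 224,200); the left wells (200,174 and 205,205) are empty. Grasp the third one.

>>> send_rows(commands=[{"slide": [-0.1, 0, 4], "roll": 0, "claw": -1}, {"slide": [-0.1, 0, 7], "roll": 0, "claw": -1}, {"slide": [-0.1, 0, 9], "roll": 0, "claw": -1}, {"slide": [-0.1, 0, 10.4], "roll": 0, "claw": -1}, {"slide": [-0.1, 0, 10.4], "roll": 0, "claw": 1}, {"slide": [-0.1, 0, 10.4], "roll": 0, "claw": 1}, {"slide": [-0.1, 0, 10.4], "roll": 0, "claw": 1}, {"slide": [-0.1, 0, 10.4], "roll": 0, "claw": 1}, {"slide": [-0.1, 0, 10.4], "roll": 0, "claw": 1}, {"slide": [-0.1, 0, 10.4], "roll": 0, "claw": 1}])

```text
time_s: 45.45
ee_pos: [0.4192, 0.3461, 0.0203]
tool_rot: [0.0, 0.111, 0.994, 0.0]
contact_force: [-0.3, 0.2, -1.4]
width: 0.504
grip_force: 0.0
```

>>> send_rows(commands=[{"slide": [0, 0, 0], "roll": 0, "claw": 1}, {"slide": [0, 0, 0], "roll": 0, "claw": 1}, {"slide": [0, 0, 0], "roll": 0, "claw": 1}, {"slide": [0, 0, 0], "roll": 0, "claw": 1}])

```text
time_s: 45.85
ee_pos: [0.4192, 0.3461, 0.0201]
tool_rot: [0.0, 0.111, 0.994, 0.0]
contact_force: [-0.5, 1.0, 5.1]
width: 0.394
grip_force: 30.0
```

Run:
```python
from mv import *
s=state();print(s["width"]*91,s["grip_force"],s["contact_force"]);to((.5145,.1639),.2,.235+np.pi/2)
```

```text
35.88634450172659 30.001062154769897 [-0.50041889  1.04423261  5.08546056]
slide [-13.33 -15.66 -17.99] roll -26.3 | at [0.4192 0.3461 0.0201] t 45.9 j6 -0.7
```

>>> send_rows(commands=[{"slide": [0, 0, -4], "roll": 0, "claw": 1}, {"slide": [0, 0, -9], "roll": 0, "claw": 1}, {"slide": [0, 0, -14], "roll": 0, "claw": 1}, {"slide": [-3, -3.5, -16], "roll": -6, "claw": 1}, {"slide": [-6, -7, -16], "roll": -13, "claw": 1}, {"slide": [-9, -10.5, -16], "roll": -20, "claw": 1}, {"slide": [-12, -14, -16], "roll": -26, "claw": 1}, {"slide": [-13.2, -15.7, -16], "roll": -26, "claw": 1}, {"slide": [-13.2, -15.7, -16], "roll": -26, "claw": 1}, {"slide": [-13.2, -15.7, -14], "roll": -26, "claw": 1}])

```text
time_s: 46.85
ee_pos: [0.5143, 0.1636, 0.1614]
tool_rot: [0.002, -0.114, 0.993, 0.0]
contact_force: [0.6, 0.4, -1.9]
width: 0.395
grip_force: 30.0
```

>>> send_rows(commands=[{"slide": [0, 0, 2], "roll": 0, "claw": 1}, {"slide": [0, 0, 4], "roll": 0, "claw": 1}, {"slide": [0, 0, 6], "roll": 0, "claw": 1}, {"slide": [0, 0, 7.5], "roll": 0, "claw": 1}, {"slide": [0, 0, 7.5], "roll": 0, "claw": 1}, {"slide": [0, 0, 7.5], "roll": 0, "claw": 1}, {"slide": [0, 0, 7.5], "roll": 0, "claw": 1}, {"slide": [0, 0, 7.5], "roll": 0, "claw": 1}])

```text
time_s: 47.65
ee_pos: [0.5135, 0.1638, 0.0858]
tool_rot: [0.001, -0.115, 0.993, 0.0]
contact_force: [0.2, -0.0, -1.8]
width: 0.393
grip_force: 30.0
```

Run:
```python
from mv import *
s=state();print(s["width"]*91,s["grip_force"],s["contact_force"]);to((.513,.1638),.051,.235+np.pi/2)
```

```text
35.770850115350214 29.99958336353302 [ 0.21082854 -0.01292125 -1.80591144]
slide [0.06 0.01 3.48] roll -0.2 | at [0.5135 0.1638 0.0858] t 47.6 j6 -1.54
```

>>> send_rows(commands=[{"slide": [0, 0, 0.6], "roll": 0, "claw": 1}, {"slide": [0, 0, 1.2], "roll": 0, "claw": 1}, {"slide": [0, 0, 1.8], "roll": 0, "claw": 1}, {"slide": [0, 0, 2.4], "roll": 0, "claw": 1}, {"slide": [0, 0, 3], "roll": 0, "claw": 1}, {"slide": [0, 0, 3.4], "roll": 0, "claw": 1}, {"slide": [0, 0, 3.4], "roll": 0, "claw": 1}, {"slide": [0, 0, 3.4], "roll": 0, "claw": 1}])

```text
time_s: 48.45
ee_pos: [0.513, 0.1636, 0.0508]
tool_rot: [-0.0, -0.115, 0.993, -0.0]
contact_force: [0.4, -0.2, -2.0]
width: 0.39
grip_force: 30.0
```

Run:
```python
from mv import *
s=state();print(s["contact_force"]);to((.513,.1638),.051,.235+np.pi/2)
```

```text
[ 0.42101724 -0.19617519 -2.03130127]
slide [-0.    0.02 -0.02] roll -0.2 | at [0.513  0.1636 0.0508] t 48.5 j6 -1.54
```

Release narrowly, rise, and retreat to the right-hand side to see everything.

>>> send_rows(commands=[{"slide": [0, 0, 0], "roll": 0, "claw": 0}, {"slide": [0, 0, 0], "roll": 0, "claw": 0}, {"slide": [0, 0, 0], "roll": 0, "claw": 0}, {"slide": [0, 0, 0], "roll": 0, "claw": 0}, {"slide": [0, 0, -3], "roll": 0, "claw": 0}, {"slide": [0, 0, -7], "roll": 0, "claw": 0}, {"slide": [0, 0, -12], "roll": 0, "claw": -1}, {"slide": [0, 0, -17], "roll": 0, "claw": -1}, {"slide": [0, 0, -22], "roll": 0, "claw": -1}, {"slide": [0, 0, -22], "roll": 0, "claw": -1}])

```text
time_s: 49.45
ee_pos: [0.516, 0.1645, 0.278]
tool_rot: [0.005, -0.115, 0.993, 0.001]
contact_force: [1.1, 0.7, -1.0]
width: 0.821
grip_force: 0.0
```

Run:
```python
from mv import *
to((.40,-.45),.27)
```

```text
slide [ 25.34 -57.17   0.52] roll 0.0 | at [0.516  0.1645 0.278 ] t 49.5 j6 -1.54
```

>>> send_rows(commands=[{"slide": [25, -57, 0], "roll": 0, "claw": -1}, {"slide": [25, -57, 0], "roll": 0, "claw": -1}, {"slide": [25, -57, 0], "roll": 0, "claw": -1}, {"slide": [25, -57, 0], "roll": 0, "claw": -1}, {"slide": [25, -57, 0], "roll": 0, "claw": -1}, {"slide": [25, -57, 0], "roll": 0, "claw": -1}, {"slide": [25, -57, 0], "roll": 0, "claw": -1}, {"slide": [25, -57, 0], "roll": 0, "claw": -1}, {"slide": [25, -57, 0], "roll": 0, "claw": -1}, {"slide": [25, -57, 0], "roll": 0, "claw": -1}])

```text
time_s: 50.45
ee_pos: [0.4213, -0.33, 0.2708]
tool_rot: [0.0, -0.115, 0.993, -0.0]
contact_force: [1.6, 0.4, -0.7]
width: 1.001
grip_force: 0.0
```

>>> send_rows(commands=[{"slide": [9, -20, 0], "roll": 0, "claw": -1}, {"slide": [9, -20, 0], "roll": 0, "claw": -1}, {"slide": [9, -20, 0], "roll": 0, "claw": -1}, {"slide": [9, -20, 0], "roll": 0, "claw": -1}, {"slide": [9, -20, 0], "roll": 0, "claw": -1}])

```text
time_s: 50.95
ee_pos: [0.379, -0.5468, 0.2704]
tool_rot: [-0.0, -0.114, 0.993, -0.0]
contact_force: [-0.4, 1.2, -0.1]
width: 0.998
grip_force: 0.0
```

Run:
```python
from mv import *
print(state()["ee_pos"])
t=avg("top",3);s=avg("side",3);np.savez("im4.npz",t=t,s=s)
cv2.imwrite("pics/ts10.png",np.hstack([crop(t,120,80,320,280,2),crop(t,320,80,512,280,2)]) if 0 else np.vstack([crop(t,110,135,376,235,3),crop(s,160,140,426,240,3)]))
```

```text
[ 0.37898743 -0.54679023  0.27037729]
```

View pics/ts10.png

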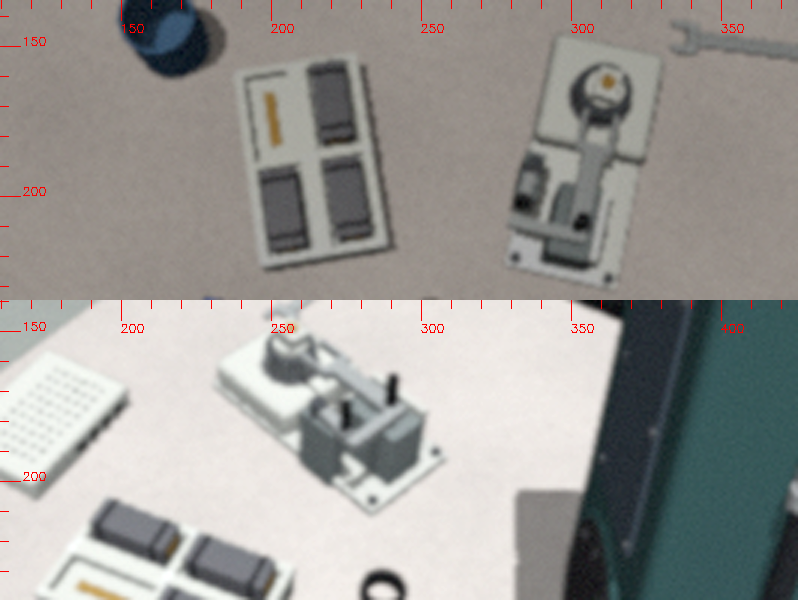

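Run:
```python
from h import *
d=np.load("im3.npz")
cv2.imwrite("pics/t11.png",np.hstack([cv2.convertScaleAbs(cv2.resize(np.load(f)["t"][100:].astype(np.uint8),(400,222)),alpha=1.4) for f in("im3.npz","im4.npz")]))
```

```text
(no output)
```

View pics/t11.png

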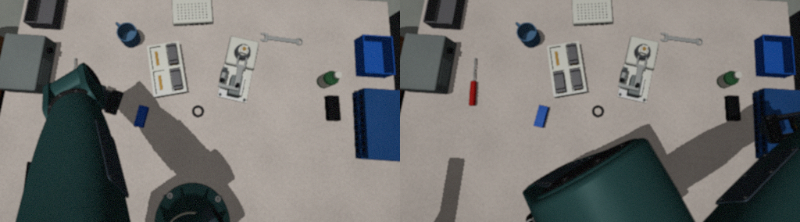

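No other cartridge is on the bench: the only one left out is the blue look-alike. The bystanders are where they were, so I'm handing in.

```bash
python3 -c "
from rig import ctrl
print(ctrl.hand_in())"
```

```text
the job is handed in; nothing more can be done
None
```

The job is handed in, with no verdict returned: all three grey cartridges are in their own tray wells, the lock ring is tight at its stop with the fork holding the barrel, the fork is parked and the keeper is closed. I left the blue look-alike alone.

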